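# Load the toy lorry with coils using the coil ram

### The arm

A 6-joint arm with a two-finger parallel gripper is mounted at the origin on the work surface. World frame = base frame: x ahead of the robot, y to its left, z up, the work surface at z = 0. Lengths are in m, angles in rad, forces in N, time in s.
With the tool pointing down it reaches from about 0.25 to 0.8 m from the base axis. Payload 3.9 kg.
Tool frame: the origin (TCP) lies on the centre line of the jaws, within the pads' length; the fingertips stand 19 mm ahead of it and the grasp point (between the pads) is the TCP; z points along the fingers, y is the line along which they close (so a half turn about z gives the same grasp; the last joint's range is limited). The gripper opens to 85 mm and grips with 20 to 120 N. Pads are 22 mm wide; open, the fingers measure 114 mm over their backs; the gripper's body (76 mm by 85 mm) begins 54 mm behind the grasp point. The pads swing forward as they close: fully open they stand 13 mm farther back than shut.
Start: joints at [-1.182, 0.26, -0.138, 1.173, 0, 1.571], TCP at [0.199, -0.486, 0.226] pointing down, gripper open.
Joint ranges: [-2.78, 2.78], [-0.83, 1.72], [-1.28, 1.37], [-1.9, 2.12], [-1.57, 1.48], [-3.14, 3.14]. Speed limits (rad/s): [2.57, 2.57, 3.14, 3.14, 3.14, 3.14].

### API

Orientations are given as a 3x3 rotation matrix whose columns are the frame's x, y, z axes.
In Python, from plant import bot gives the robot as it stands.
- The arm moves only by the tool drive_tool, never from a script. Its argument "rows" is a list that holds one entry, the list of rows, each a list of 7 numbers: the opening, from 0 (shut) to 1 (fully open), then the shift along the tool's x, y, z in cm, then the turn, a rotation vector about the tool's x, y, z in degrees. A call has 1 to 5 rows; each row is the pose to reach, as a shift and turn from the pose commanded when the call began, along the tool's axes at that moment; what a row does not reach only later rows make up. A row lasts 1/10 s, in which the tool goes at most 50 mm and 8.59 degrees, less where a joint would pass 70% of its speed; a pose out of reach is approached as far as the arm can. A call with a gripper value outside its range is refused whole. The fingers move at their own pace and stop on an object; the grip force is fixed at half the most. Time passes only in rows, so rows that repeat a pose let the fingers close. It gives the time, the measured TCP pose, the force, the opening and the grip force at its end, in the units of the state.
- bot.get_obs(): the state, without advancing time (a new reading comes with each control period).
- bot.capture(name): name is "scene" or "top" or "wrist"; returns a dict with "image" (400x640x3 uint8, blue, green, red), "depth" (400x640 float32, m along the optical axis (not along the pixel's ray), 0 where there is no reading), "fov_y" (degrees; the focal length in pixels is half the picture's height over the tangent of half this angle, whatever the lens; pixels are square), "cx", "cy" (the principal point, pixels), "dist" ([k1, k2, p1, p2, k3] as OpenCV has them; the pictures are not rectified), "cam_to_world" (4x4, takes a point from camera to world coordinates); the wrist camera has in their place "mount" (4x4, takes a point from camera to tool coordinates, whose origin is the TCP and whose axes are the flange's). Camera axes: x right, y down, z forward; pixel columns grow to the right and rows downward; lengths in m; the calibration is good to about 2 mm. A picture is of the moment at which its call begins: read the wrist's pose just before it.
- bot.job_done(): hands the job in; it is judged then, once.
Trained networks look in a picture, given as the dict that the camera call returned (one of the last four; its "shot" number tells which), for a name from the list of things; names that differ only in an ending like _2 or _b are one class to them, and where a whole thing is asked for, a point or a joint stands for the part that bears it (a point fixed in the world has none). Each returns a list of dicts, best first, with "confidence" (0 to 1); they miss things now and then, are a little off and sometimes report something else, mostly with a low value. They report only what shows in the picture. A call takes as long as a camera call. They do not tell look-alikes from the thing itself.
- bot.regions_of(query, picture): "mask" (400x640 bool, what is visible of it) and "bbox" ([left, top, width, height] in pixels, round what is visible of it).
The state is a dict: "time": time; "joints": joint angles; "dq": joint speeds; "effort": joint torques, N m; "tcp_pos": TCP position; "tool_rot": TCP orientation; "wrist_force": force on the tool from outside, world axes, zero at the start; "wrist_torque": the same for the moment, N m; "gripper_width": finger opening in m; "grasp_force": force on a finger pad.
Only numpy, scipy, OpenCV 4.12 (cv2) and the standard library are available. Lean on these libraries where they do the work, as an engineer would, in place of code of your own. Each camera call takes 0.05 s, during which the arm holds its last target. There are 200 camera calls.

### The job

Load the toy lorry: roll its thumbwheel with a fingertip until the drop side is fully down, then carry every coil from the shelf on the rod of the coil ram and stand each squarely on a yellow bay of its own on the deck, bore across the lorry. When all are aboard, stand the ram back upright on its blue pad and roll the thumbwheel back until the side is fully up. Lift the coils only with the ram, never in the fingers, move the side only by its thumbwheel, never pushing the board with the fingers, and leave the other things where they are.

Things in the scene. Friction and masses are not known exactly. Their poses are not given: they have to be found in the camera images.
- coil_copper: Toy strip coil (copper-coloured), 80 g, may be absent: ring 60 mm in diameter, 36 mm wide, with a level 32 mm bore, fixed on a dark steel skid 60 x 60 x 6 mm; 66 mm tall. Origin: centre of the skid's underside; z up, y along the bore, whose axis is 36 mm above the origin. Starts loose on the shelf, bore within about 0.25 rad of world y.
- coil_steel: Toy strip coil (bright aluminium-coloured), 80 g, may be absent: ring 60 mm in diameter, 36 mm wide, with a level 32 mm bore, fixed on a dark steel skid 60 x 60 x 6 mm; 66 mm tall. Origin: centre of the skid's underside; z up, y along the bore, whose axis is 36 mm above the origin. Starts loose on the shelf, bore within about 0.25 rad of world y.
- coil_blue: Toy strip coil (blue), 80 g, may be absent: ring 60 mm in diameter, 36 mm wide, with a level 32 mm bore, fixed on a dark steel skid 60 x 60 x 6 mm; 66 mm tall. Origin: centre of the skid's underside; z up, y along the bore, whose axis is 36 mm above the origin. Starts loose on the shelf, bore within about 0.25 rad of world y.
- ram: Coil ram, 150 g, standing: steel foot 44 x 44 x 8 mm; orange post 18 mm (x) by 24 mm (y), top 120 mm up (grip it 95 mm up, across the 18 mm); level rod 10 mm thick along the ram's +y, axis 36 mm above the underside. Origin: centre of the foot's underside, under the post. A coil rides well 85 mm from the post's centre; hanging, its skid is 11 mm lower than the ram's foot.
- rod_tip (a point): Free end of the ram's rod, 130 mm from the post's centre along the ram's +y, 36 mm above its underside. The last 5 mm are a collar 14 mm in diameter.
- pad: Blue plastic pad, 80 x 80 x 3 mm, fixed on the shelf: the ram's place, where it stands at the start. Origin: centre of the underside.
- lorry: Green toy drop-side lorry, held fast. Origin: on the shelf under the deck's middle; x towards the cab, y away from the drop side, z up. Wooden deck, top 45 mm up, x -115 to 115 mm, y -53 to 48 mm; fixed boards: 25 mm high at +y, 40 mm at the -x end (tail), 50 mm at the +x end; cab 112 mm tall beyond, to x = 201 mm. Its -y side is the drop side.
- bay0 (a point): Centre of a yellow painted bay (64 x 64 mm, for one coil's skid) on the deck's surface, at x = -72 mm, y = 10 mm in the lorry's frame. Its axes are the lorry's.
- bay1 (a point): Centre of a yellow painted bay (64 x 64 mm, for one coil's skid) on the deck's surface, at x = 0 mm, y = 10 mm in the lorry's frame. Its axes are the lorry's.
- bay2 (a point): Centre of a yellow painted bay (64 x 64 mm, for one coil's skid) on the deck's surface, at x = 72 mm, y = 10 mm in the lorry's frame. Its axes are the lorry's.
- wheel_crown (a point): Topmost point of the thumbwheel's rim, 75 mm above the shelf, at the lorry's tail (lorry x = -168 mm, y = -55 mm); keeps still, with the lorry's axes. Black rubber wheel with orange ribs, 30 mm radius, 16 mm wide, its axis 45 mm up; grey cheeks on both sides leave only its top 10 mm standing out.
- thumbwheel (a joint): Angle of the thumbwheel and drop side, on one shaft along the lorry's x. 0: side fully up; 2.6: fully down (both stops). Rolling the wheel's top towards the lorry's -y opens. Friction (0.02 N m) holds it where left. A fingertip pressing with a few newtons rolls it, some 35 mm of rim a stroke.
- side_edge (a point): Middle of the free edge (top edge when up) of the drop side, which moves with it. The side: green board with a white top line, 228 mm long, 4 mm thick, 38 mm high above its hinge, at the deck's -y edge. Its hinge is the wheel's shaft, 45 mm up.
- sedan: Bystander: blue die-cast sedan, 100 x 42 x 34 mm. Origin: centre of its underside.
- camper: Bystander: white plastic camper van, 115 x 50 x 58 mm. Origin: centre of its underside.
- ladder_truck: Bystander: aluminium toy ladder truck with red cab, 150 x 48 x 54 mm. Origin: centre of its underside.
- chock: Bystander: red silicone wheel chock, 34 x 30 x 20 mm, beside the lorry's cab. Origin: centre of its underside.
- key_bowl: Bystander: terracotta key bowl, 110 mm wide, 40 mm tall. Origin: centre of its underside.
Things that resemble listed ones, but are neither listed nor needed, are in the scene too. There is more than one size of the pad; the one meant has the size given above.

How it is judged:
On the way, in this order (a step that is already met when the one before it is completed fails the run):
1. the drop side is rolled fully down (value of joint thumbwheel above 2.4 rad), for 0.2 s.
2. with the side down, every coil stands in a bay of its own (value of joint thumbwheel above 2.2 rad and (horizontal distance between coil_copper and bay0 below 0.016 m or horizontal distance between coil_copper and bay1 below 0.016 m or horizontal distance between coil_copper and bay2 below 0.016 m) and z of coil_copper in the frame of lorry between 0.041 and 0.05 m and angle between each of coil_copper, coil_steel, coil_blue's own z axis and vertical below 0.12 rad and angle between the y axis of each of coil_copper, coil_steel, coil_blue and the y axis of lorry, either way round below 0.3 rad and (horizontal distance between coil_steel and bay0 below 0.016 m or horizontal distance between coil_steel and bay1 below 0.016 m or horizontal distance between coil_steel and bay2 below 0.016 m) and z of coil_steel in the frame of lorry between 0.041 and 0.05 m and (horizontal distance between coil_blue and bay0 below 0.016 m or horizontal distance between coil_blue and bay1 below 0.016 m or horizontal distance between coil_blue and bay2 below 0.016 m) and z of coil_blue in the frame of lorry between 0.041 and 0.05 m), for 0.3 s.
At the end, for the whole second after the job is handed in: Every coil present stands upright on its skid on the deck, its middle within 16 mm of the middle of a bay and its bore within 0.3 rad of straight across the lorry; the drop side is up (thumbwheel below 0.15 rad); the ram stands upright on the pad, within 25 mm of its middle; all at rest ((horizontal distance between coil_copper and bay0 below 0.016 m or horizontal distance between coil_copper and bay1 below 0.016 m or horizontal distance between coil_copper and bay2 below 0.016 m) and z of coil_copper in the frame of lorry between 0.041 and 0.05 m and angle between each of coil_copper, coil_steel, coil_blue's own z axis and vertical below 0.12 rad and angle between the y axis of each of coil_copper, coil_steel, coil_blue and the y axis of lorry, either way round below 0.3 rad and (horizontal distance between coil_steel and bay0 below 0.016 m or horizontal distance between coil_steel and bay1 below 0.016 m or horizontal distance between coil_steel and bay2 below 0.016 m) and z of coil_steel in the frame of lorry between 0.041 and 0.05 m and (horizontal distance between coil_blue and bay0 below 0.016 m or horizontal distance between coil_blue and bay1 below 0.016 m or horizontal distance between coil_blue and bay2 below 0.016 m) and z of coil_blue in the frame of lorry between 0.041 and 0.05 m and value of joint thumbwheel below 0.15 rad and horizontal distance between ram and pad below 0.025 m and height (world z) of ram below 0.008 m and angle between ram's own z axis and vertical below 0.1 rad and linear speed of each of coil_copper, coil_steel, coil_blue, ram below 0.03 m/s); the robot touches nothing.
It fails at once if a coil is lifted or handled in the fingers ((contact force between the fingers and coil_copper above 3 N and height (world z) of coil_copper above 0.012 m) or (contact force between the fingers and coil_steel above 3 N and height (world z) of coil_steel above 0.012 m) or (contact force between the fingers and coil_blue above 3 N and height (world z) of coil_blue above 0.012 m)).
It fails at once if the drop side is pushed by the fingers (contact force between the fingers and thumbwheel_c1 above 2 N).
It fails at once if a bystander is moved by more than 30 mm (distance of any of sedan, camper, ladder_truck, chock, key_bowl from where it was at the start of the episode above 0.03 m).
Of coil_copper, coil_steel, coil_blue only 2 to 3 are there at a start; the rules pass over those that are not, and their reading is None.
At some moment in a run one of coil_copper, coil_steel, coil_blue may be knocked a few centimetres aside while the robot is not near it.
It also fails if it takes over 210 s, if anything falls off the work surface, if the arm or the gripper's body presses on something with over 40 N, if the wrist force passes 120 N, or if a joint passes its speed limit or range.

## Working session

There is one attempt and no reset: what is moved stays moved. The work goes in short steps, Python scripts to look and compute and a tool call to move; the robot and the scene stay as the last step left them, time stands still between calls to the robot, and variables do not carry over. Pictures are saved under pics/ and viewed, at most 14 in all, crops included, and the job is handed in when it is done.

Besides the shell and the picture viewer there is one more tool, called as a command line: name --argument value ..., lists and objects as JSON in quotes. drive_tool: Moves the arm, as the interface text tells. Its arguments: {"type":"object","properties":{"rows":{"type":"array","items":{"type":"array","items":{"type":"array","items":{"type":"number"}}}}},"required":["rows"]}

```bash
ls; mkdir -p pics; cat > h.py <<'E'
import numpy as np, cv2
from plant import bot
def cap(n):
    o=bot.get_obs(); c=bot.capture(n)
    if n=="wrist":
        T=np.eye(4);T[:3,:3]=np.array(o["tool_rot"]);T[:3,3]=o["tcp_pos"];c["T"]=T@np.array(c["mount"])
    else: c["T"]=np.array(c["cam_to_world"])
    return c
def K(c):
    f=200/np.tan(np.radians(c["fov_y"])/2); return np.array([[f,0,c["cx"]],[0,f,c["cy"]],[0,0,1]])
def cloud(c):  # world xyz per pixel
    v,u=np.mgrid[0:400,0:640]; p=cv2.undistortPoints(np.stack([u,v],-1).reshape(-1,1,2).astype(float),K(c),np.array(c["dist"],float)).reshape(400,640,2)
    d=np.array(c["depth"]); P=np.dstack([p*d[...,None],d]); W=P@c["T"][:3,:3].T+c["T"][:3,3]; W[d<=0]=np.nan; return W
def ray(c,u,v,z):
    p=cv2.undistortPoints(np.array([[[u,v]]],float),K(c),np.array(c["dist"],float))[0,0]
    r=c["T"][:3,:3]@np.array([*p,1]); o=c["T"][:3,3]; return o+r*(z-o[2])/r[2]
def proj(c,P):
    M=np.linalg.inv(c["T"]); return cv2.projectPoints(np.array(P,float).reshape(-1,1,3),cv2.Rodrigues(M[:3,:3])[0],M[:3,3],K(c),np.array(c["dist"],float))[0].reshape(-1,2)
E
python3 - <<'E'
from h import *
for n in("top","scene"):
    c=cap(n); cv2.imwrite(f"pics/{n}0.png",c["image"])
    W=cloud(c)
    print(n,c["T"].round(3).tolist(),c["fov_y"])
    for q in["coil_copper","coil_steel","coil_blue","ram","pad","lorry","thumbwheel","sedan","camper","ladder_truck","chock","key_bowl"]:
        for r in bot.regions_of(q,c)[:3]:
            m=np.array(r["mask"]); w=W[m]; w=w[~np.isnan(w[:,0])]
            print(q,round(r["confidence"],2),r["bbox"],np.percentile(w,[2,50,98],axis=0).round(3).tolist() if len(w) else None)
o=bot.get_obs();print(o["tool_rot"],o["time"])
E
```

```text
pics
top [[0.018, -0.995, 0.095, 0.471], [-1.0, -0.019, -0.007, -0.007], [0.009, -0.094, -0.995, 1.296], [0.0, 0.0, 0.0, 1.0]] 44.559040926116495
coil_copper 0.72 [312.7, 198.2, 24.3, 29.6] [[0.535, -0.076, 0.002], [0.562, -0.047, 0.054], [0.592, -0.02, 0.068]]
coil_steel 0.66 [326.0, 243.3, 27.1, 25.9] [[0.433, -0.119, 0.002], [0.462, -0.084, 0.054], [0.49, -0.056, 0.069]]
coil_blue 0.9 [318.2, 163.4, 28.5, 24.7] [[0.634, -0.098, 0.002], [0.66, -0.066, 0.055], [0.691, -0.039, 0.068]]
ram 0.78 [368.5, 218.1, 64.3, 15.5] [[0.516, -0.318, 0.001], [0.531, -0.286, 0.041], [0.558, -0.174, 0.125]]
pad 0.75 [414.0, 259.1, 49.0, 54.7] [[0.328, -0.409, -0.002], [0.387, -0.35, 0.004], [0.446, -0.291, 0.01]]
pad 0.61 [404.8, 208.2, 29.8, 30.4] [[0.507, -0.339, -0.003], [0.562, -0.3, 0.002], [0.585, -0.264, 0.009]]
pad 0.6 [454.6, 209.8, 22.3, 25.8] [[0.518, -0.448, -0.004], [0.549, -0.419, 0.002], [0.579, -0.389, 0.007]]
lorry 0.69 [188.1, 123.6, 58.9, 162.1] [[0.388, 0.166, 0.033], [0.577, 0.233, 0.048], [0.761, 0.287, 0.114]]
lorry 0.44 [220.9, 169.2, 24.2, 109.4] [[0.396, 0.151, 0.024], [0.4
[... 3191 characters left out ...]
0.62 [457.0, 225.7, 23.8, 46.5] [[0.58, 0.401, 0.011], [0.647, 0.424, 0.057], [0.689, 0.452, 0.062]]
ladder_truck 0.71 [275.7, 246.4, 59.6, 41.8] [[0.751, -0.03, 0.012], [0.81, 0.032, 0.033], [0.862, 0.085, 0.055]]
chock 0.48 [222.9, 150.7, 49.2, 34.2] [[0.491, -0.317, -0.001], [0.545, -0.289, 0.043], [0.562, -0.176, 0.123]]
chock 0.45 [347.1, 261.6, 15.0, 16.3] [[0.745, 0.131, 0.0], [0.77, 0.146, 0.019], [0.777, 0.16, 0.027]]
key_bowl 0.62 [147.6, 190.1, 36.4, 25.0] [[0.645, -0.484, -0.0], [0.685, -0.445, 0.02], [0.745, -0.382, 0.041]]
[[ 9.25341131e-01  3.79135584e-01 -1.98930318e-05]
 [ 3.79135584e-01 -9.25341131e-01 -2.21079012e-06]
 [-1.92460298e-05 -5.49642121e-06 -1.00000000e+00]] 1.3
```

```bash
python3 - <<'E'
import cv2
a=cv2.imread("pics/top0.png"); cv2.imwrite("pics/topz.png",cv2.resize(a[80:330,110:510],(800,500),interpolation=cv2.INTER_CUBIC))
E
```

```text
(no output)
```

View pics/topz.png

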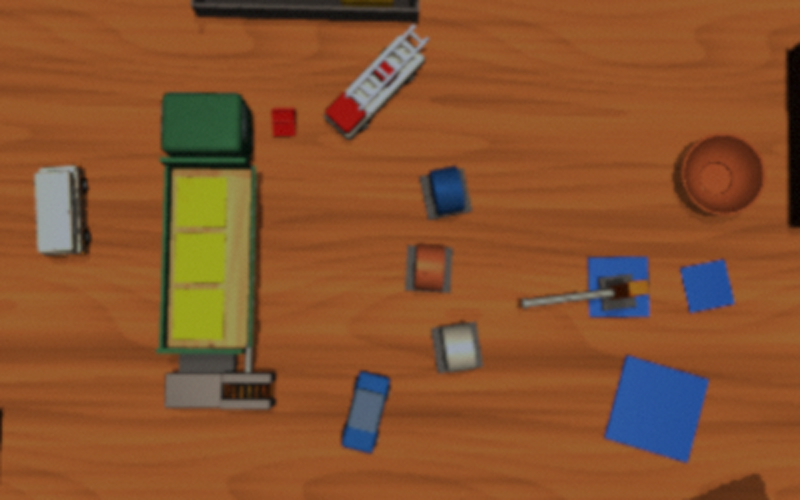

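The top picture shows the lorry at left with its drop side to the right (−y). The cab is at the top and the thumbwheel at crop (247,391). All three coils are there: blue (446,190), copper (430,268) and steel (458,346).

There are three blue pads. The 80 mm one is under the ram at (618,287), a 60 mm one is at (707,286), and a 120 mm one is at (656,408). The ram's pad is the right one by size.

```bash
cat >> h.py <<'E'
def rect(p):
    c,s,a=cv2.minAreaRect(np.asarray(p,np.float32)); return np.round(c,4),np.round(s,4),round(a,1)
def col(c,kind):
    h=cv2.cvtColor(c["image"],cv2.COLOR_BGR2HSV).astype(int); H,S,V=h[...,0],h[...,1],h[...,2]
    if kind=="yellow": return (H>24)&(H<36)&(S>180)&(V>90)
    if kind=="bluepad": return (H>104)&(H<125)&(S>150)
def coils(c,W):
    for q in["coil_copper","coil_steel","coil_blue"]:
        for r in bot.regions_of(q,c)[:1]:
            w=W[np.array(r["mask"])]; w=w[~np.isnan(w[:,0])]; t=w[w[:,2]>.045]
            if len(t)<8: print(q,"few",len(t)); continue
            print(q,round(r["confidence"],2),"ring",*rect(t[:,:2]),"median",np.median(t,0).round(4),"all",*rect(w[w[:,2]>-.01][:,:2]),"zmax",np.percentile(t[:,2],95).round(4))
E
python3 - <<'E'
from h import *
for n in("top","scene"):
    c=cap(n); W=cloud(c); print(n)
    m=col(c,"yellow").astype(np.uint8)
    k,L,st,cen=cv2.connectedComponentsWithStats(m)
    for i in range(1,k):
        if st[i,4]>60: print("yel",st[i].tolist(),ray(c,*cen[i],.045).round(4),np.nanmedian(W[L==i],0).round(4))
    v,u=np.nonzero(m)
    P=np.array([ray(c,a,b,.045)[:2] for a,b in zip(u,v)]); P=P[P[:,1]>.1]; P=P[P[:,0]<.7];print("bays",rect(P))
    coils(c,W)
    r=bot.regions_of("ram",c)[0]; w=W[np.array(r["mask"])]; w=w[~np.isnan(w[:,0])]
    t=w[w[:,2]>.11]; print("post top",len(t),t.mean(0).round(4))
    rod=w[(w[:,2]>.03)&(w[:,2]<.048)]; rod=rod[rod[:,1]>-.275]; print("rod line",cv2.fitLine(rod[:,:2].astype(np.float32),2,0,.01,.01).ravel().round(4), rod.max(0).round(3))
    k,L,st,cen=cv2.connectedComponentsWithStats(col(c,"bluepad").astype(np.uint8))
    for i in range(1,k):
        if st[i,4]>60:
            v,u=np.nonzero(L==i); print("blue",cen[i].round(),*rect([ray(c,a,b,.003)[:2] for a,b in zip(u,v)]))
    r=[r for r in bot.regions_of("thumbwheel",c)][0]
    V=(W[...,2]>.055)&(W[...,0]>.36)&(W[...,0]<.44)&(W[...,1]>.1)&(W[...,1]<.26); w=W[V]
    print("wheel",w[w[:,2]>.068].mean(0) if (w[:,2]>.068).any() else 0, rect(w[:,:2]), w[:,2].max())
    V=(W[...,2]>.1)&(W[...,0]>.65)&(W[...,1]>.1)&(W[...,1]<.35); print("cab",rect(W[V][:,:2]))
c=cap("wrist"); print("mount",np.array(c["mount"]).round(3).tolist(),c["fov_y"])
E
```

```text
top
yel [198, 169, 25, 25, 590] [0.6412 0.2464 0.045 ] [0.6409 0.246  0.0457]
yel [197, 196, 26, 26, 586] [0.5692 0.2459 0.045 ] [0.5687 0.2458 0.0456]
yel [196, 224, 26, 26, 614] [0.497  0.2451 0.045 ] [0.4968 0.2452 0.0456]
yel [539, 232, 90, 68, 4376] [ 0.442  -0.7055  0.045 ] [ 0.4423 -0.701   0.0524]
bays (array([0.5691, 0.2463]), array([0.2058, 0.0633]), 0.9)
coil_copper 0.59 ring [ 0.5636 -0.0472] [0.0567 0.0357] 0.2 median [ 0.5622 -0.047   0.0618] all [ 0.5657 -0.0491] [0.0674 0.064 ] 0.9 zmax 0.0676
coil_steel 0.98 ring [ 0.4619 -0.0875] [0.057  0.0384] 10.4 median [ 0.4623 -0.0875  0.062 ] all [ 0.4608 -0.0875] [0.0655 0.0621] 10.1 zmax 0.0685
coil_blue 0.8 ring [ 0.6637 -0.0688] [0.0556 0.0361] 11.7 median [ 0.6617 -0.0687  0.0619] all [ 0.6648 -0.0695] [0.0594 0.0619] 12.0 zmax 0.0676
post top 80 [ 0.5374 -0.2964  0.1222]
rod line [ 0.1353 -0.9908  0.5267 -0.2214] [ 0.537 -0.17   0.048]
blue [333. 175.] [ 0.669  -0.0725] [0.0556 0.0371] 14.7
blue [417. 214.] [ 0.5622 -0.3   ] [0.0399 0.0725] 1.1
blue [463. 223.] [ 0.5484 -0.418 ] [0.0559 0.0561] 12.2
blue [420. 234.] [ 0.5198 -0.3013] [0.0238 0.0743] 1.1
blue [438. 284.] [ 0.3867 -0.3497] [0.1085 0.1081] 74.6
blue [296. 271.] [0.4122 0.0218] [0.0389 0.02  ] 75.9
blue [289. 299.] [0.3399 0.0387] [0.0392 0.023 ] 77.2
wheel [0.40394029 0.1788453  0.0723809 ] (array([0.4038, 0.1997]), array([0.0419, 0.1024]), 0.8) 0.08010772796345722
cab (array([0.8868, 0.1914]), array([0.1785, 0.4026]), 86.0)
sceneTraceback (most recent call last):
  File "<stdin>", line 9, in <module>
IndexError: too many indices for array: array is 1-dimensional, but 2 were indexed
```

drive_tool --rows '[[[0,0,0,0,0,0,-8.5],[0,0,0,0,0,0,-17],[0,0,0,0,0,0,-25.5],[0,0,0,0,0,0,-34],[0,0,0,0,0,0,-42]]]'

```text
time: 2.15
tcp_pos: [0.199, -0.4858, 0.2257]
tool_rot: [[0.429, 0.903, -0.0], [0.903, -0.429, 0.0], [0.0, -0.0, -1.0]]
wrist_force: [-0.2, 0.4, -0.0]
gripper_width: 0.0123
grasp_force: 0.0
```

drive_tool --rows '[[[0,0,0,0,0,0,-8.5],[0,0,0,0,0,0,-17],[0,0,0,0,0,0,-26.4],[0,0,0,0,0,0,-26.4],[0,0,0,0,0,0,-26.4]]]'

```text
time: 2.65
tcp_pos: [0.199, -0.4858, 0.2257]
tool_rot: [[-0.009, 1.0, 0.0], [1.0, 0.009, -0.0], [-0.0, 0.0, -1.0]]
wrist_force: [0.0, -0.6, 0.1]
gripper_width: 0.0001
grasp_force: 0.0
```

drive_tool --rows '[[[0,4,2,0,0,0,0],[0,8,4,0,0,0,0],[0,12,6,0,0,0,0],[0,16,8,0,0,0,0],[0,20,10,0,0,0,0]]]'

```text
time: 3.15
tcp_pos: [0.2971, -0.2832, 0.2259]
tool_rot: [[-0.008, 1.0, 0.001], [1.0, 0.008, -0.0], [-0.0, 0.001, -1.0]]
wrist_force: [1.3, -0.2, -0.4]
gripper_width: 0.0003
grasp_force: 0.0
```

drive_tool --rows '[[[0,4,2,0,0,0,0],[0,8,4,0,0,0,0],[0,12,6,0,0,0,0],[0,16,8,0,0,0,0],[0,20,10,0,0,0,0]]]'

```text
time: 3.65
tcp_pos: [0.3949, -0.0818, 0.226]
tool_rot: [[-0.009, 1.0, 0.001], [1.0, 0.009, -0.0], [-0.0, 0.001, -1.0]]
wrist_force: [1.4, -0.6, 0.5]
gripper_width: 0.0001
grasp_force: 0.0
```

drive_tool --rows '[[[0,4.5,0,0,0,0,0],[0,9,0,0,0,0,0],[0,13.5,0,0,0,0,0],[0,18,0,0,0,0,0],[0,22.5,0,0,0,0,0]]]'

```text
time: 4.15
tcp_pos: [0.3914, 0.1434, 0.226]
tool_rot: [[-0.009, 1.0, 0.001], [1.0, 0.009, 0.0], [0.0, 0.001, -1.0]]
wrist_force: [1.3, 0.5, -0.4]
gripper_width: -0.0002
grasp_force: 0.0
```

drive_tool --rows '[[[0,2.7,1.2,3,0,0,0],[0,5.4,1.2,6,0,0,0],[0,5.4,1.2,9,0,0,0],[0,5.4,1.2,12,0,0,0],[0,5.4,1.2,12.6,0,0,0]]]'

```text
time: 4.65
tcp_pos: [0.4003, 0.1947, 0.0969]
tool_rot: [[-0.011, 1.0, -0.006], [1.0, 0.01, -0.003], [-0.003, -0.006, -1.0]]
wrist_force: [-1.0, -0.8, -0.7]
gripper_width: -0.0001
grasp_force: 0.0
```

drive_tool --rows '[[[0,0,0,0.4,0,0,0],[0,0,0,0.6,0,0,0],[0,0,0,0.7,0,0,0],[0,0,0,0.8,0,0,0],[0,0,0,0.8,0,0,0]]]'

```text
time: 5.15
tcp_pos: [0.4036, 0.1958, 0.0924]
tool_rot: [[-0.011, 1.0, 0.001], [1.0, 0.011, 0.001], [0.001, 0.001, -1.0]]
wrist_force: [0.5, -0.5, -0.7]
gripper_width: 0.0002
grasp_force: 0.0
```

drive_tool --rows '[[[0,-0.7,0,0,0,0,0],[0,-1.4,0,0,0,0,0],[0,-2.1,0,0,0,0,0],[0,-2.8,0,0,0,0,0],[0,-3.5,0,0,0,0,0]]]'

```text
time: 5.65
tcp_pos: [0.4034, 0.1598, 0.0917]
tool_rot: [[-0.011, 1.0, -0.0], [1.0, 0.011, -0.0], [-0.0, -0.0, -1.0]]
wrist_force: [0.5, -0.3, -0.4]
gripper_width: 0.0
grasp_force: 0.0
```

drive_tool --rows '[[[0,0,0,-1,0,0,0],[0,3.7,0,-1,0,0,0],[0,3.7,0,0,0,0,0],[0,3.7,0,0.3,0,0,0],[0,3.7,0,0.3,0,0,0]]]'

```text
time: 6.15
tcp_pos: [0.402, 0.1969, 0.0882]
tool_rot: [[-0.012, 1.0, -0.002], [1.0, 0.012, -0.001], [-0.001, -0.002, -1.0]]
wrist_force: [-0.3, -0.2, -0.4]
gripper_width: -0.0001
grasp_force: 0.0
```

drive_tool --rows '[[[0,-0.7,0,0,0,0,0],[0,-1.4,0,0,0,0,0],[0,-1.8,0,0,0,0,0]]]'

```text
time: 6.45
tcp_pos: [0.403, 0.1784, 0.0888]
tool_rot: [[-0.011, 1.0, -0.0], [1.0, 0.011, -0.0], [-0.0, -0.0, -1.0]]
wrist_force: [-0.9, -0.7, 0.5]
gripper_width: 0.0001
grasp_force: 0.0
```

drive_tool --rows '[[[0,-0.7,0,0,0,0,0],[0,-1.4,0,0,0,0,0],[0,-2.0,0,0,0,0,0]]]'

```text
time: 6.75
tcp_pos: [0.4034, 0.1588, 0.0888]
tool_rot: [[-0.011, 1.0, -0.0], [1.0, 0.011, -0.0], [-0.0, -0.0, -1.0]]
wrist_force: [0.1, -0.8, -0.5]
gripper_width: -0.0002
grasp_force: 0.0
```

```bash
cat >> h.py <<'E'
def side():
    c=cap("top"); W=cloud(c)
    V=(W[...,0]>.47)&(W[...,0]<.66)&(W[...,1]>.09)&(W[...,1]<.192)&(W[...,2]>.008)
    w=W[V]; h=[]
    for y in np.arange(.1,.192,.006):
        s=w[(w[:,1]>=y)&(w[:,1]<y+.006)]; h.append((round(y,3),len(s),round(float(np.median(s[:,2])),3) if len(s) else None))
    print(h); return c,W
E
python3 -c "
from h import *
side()"
```

```text
[(np.float64(0.1), 0, None), (np.float64(0.106), 1, 0.008), (np.float64(0.112), 0, None), (np.float64(0.118), 0, None), (np.float64(0.124), 0, None), (np.float64(0.13), 1, 0.009), (np.float64(0.136), 0, None), (np.float64(0.142), 0, None), (np.float64(0.148), 0, None), (np.float64(0.154), 1, 0.008), (np.float64(0.16), 2, 0.008), (np.float64(0.166), 1, 0.086), (np.float64(0.172), 140, 0.083), (np.float64(0.178), 43, 0.053), (np.float64(0.184), 158, 0.045), (np.float64(0.19), 65, 0.045)]
```

drive_tool --rows '[[[0,0,0,-0.8,0,0,0],[0,2.0,0,-0.8,0,0,0],[0,2.0,0,0,0,0,0],[0,2.0,0,0.15,0,0,0],[0,2.0,0,0.15,0,0,0]]]'

```text
time: 7.3
tcp_pos: [0.4024, 0.1791, 0.0867]
tool_rot: [[-0.012, 1.0, -0.002], [1.0, 0.012, -0.001], [-0.001, -0.002, -1.0]]
wrist_force: [-0.8, 0.5, 1.0]
gripper_width: -0.0003
grasp_force: 0.0
```

drive_tool --rows '[[[0,0,0,0.1,0,0,0],[0,0,0,0.2,0,0,0],[0,0,0,0.2,0,0,0]]]'

```text
time: 7.6
tcp_pos: [0.4031, 0.1794, 0.0851]
tool_rot: [[-0.011, 1.0, -0.0], [1.0, 0.011, -0.0], [-0.0, -0.0, -1.0]]
wrist_force: [-0.8, -0.1, -0.3]
gripper_width: -0.0001
grasp_force: 0.0
```

```bash
python3 -c "
from h import *
c=cap('scene'); cv2.imwrite('pics/s1.png',cv2.resize(c['image'][90:240,300:500],(800,600),interpolation=2))"
```

```text
(no output)
```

View pics/s1.png

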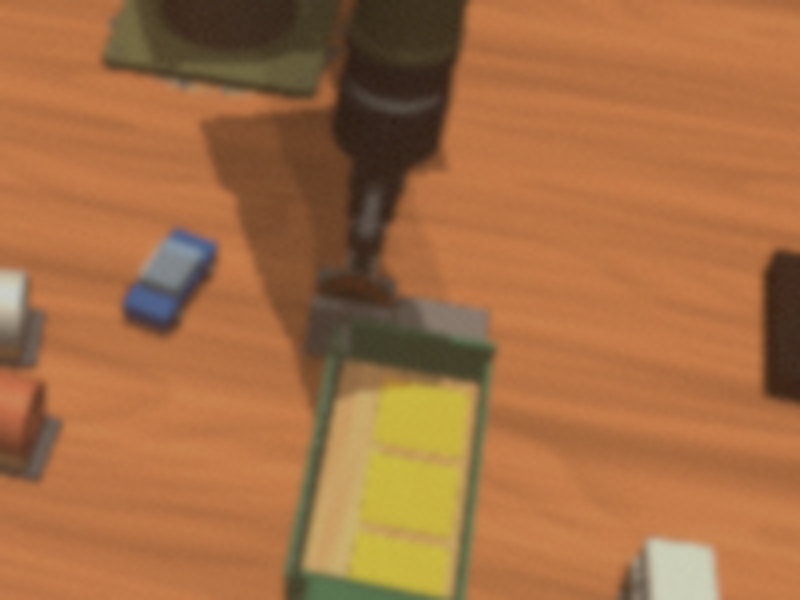

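The scene crop shows the shut fingertips at (365,270), right above the wheel at (355,290), with the side still up. The tips have not touched yet, so I keep descending.

drive_tool --rows '[[[0,0,0,0.15,0,0,0],[0,0,0,0.25,0,0,0],[0,0,0,0.25,0,0,0]]]'

```text
time: 7.95
tcp_pos: [0.403, 0.1796, 0.0826]
tool_rot: [[-0.012, 1.0, -0.0], [1.0, 0.012, -0.0], [-0.0, -0.0, -1.0]]
wrist_force: [-0.2, 0.2, 0.0]
gripper_width: -0.0002
grasp_force: 0.0
```

drive_tool --rows '[[[0,0,0,0.1,0,0,0],[0,0,0,0.2,0,0,0],[0,0,0,0.2,0,0,0]]]'

```text
time: 8.25
tcp_pos: [0.4031, 0.1796, 0.0806]
tool_rot: [[-0.012, 1.0, -0.0], [1.0, 0.012, -0.0], [-0.0, -0.0, -1.0]]
wrist_force: [0.5, -0.3, -0.3]
gripper_width: 0.0002
grasp_force: 0.0
```

```bash
python3 - <<'E'
from h import *
o=bot.get_obs(); t=np.array(o["tcp_pos"]); R=np.array(o["tool_rot"])
c=cap("wrist"); W=cloud(c); im=c["image"].copy()
for P,cl in [((.4017,.179,.075),(0,0,255)),(t+R[:,2]*.019,(0,255,0)),((.569,.246,.045),(255,0,255))]:
    p=proj(c,[P])[0]; print(p); cv2.circle(im,(int(p[0]),int(p[1])),4,cl,-1)
cv2.imwrite("pics/w1.png",im); print(np.array(c["mount"]).round(3).tolist(),c["fov_y"])
E
```

```text
[318.73524817 253.44397634]
[321.50449497 240.97764469]
[617.82926581 120.81498317]
[[0.0, -0.954, -0.299, 0.077], [1.0, 0.0, 0.0, -0.0], [-0.0, -0.299, 0.954, -0.147], [0.0, 0.0, 0.0, 1.0]] 60.84732898289879
```

View pics/w1.png

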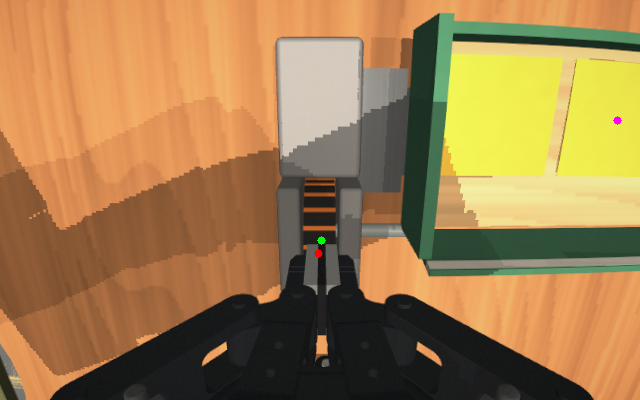

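The wrist view shows the wheel at column 320, rows 178–245, with the fingertips over its −y part at (322,250). I'll check the heights from the depth image.

```bash
python3 - <<'E'
from h import *
c=cap("wrist"); W=cloud(c)
for v in range(170,300,6): print(v,W[v,320].round(4),W[v,310].round(4),W[v,293].round(4))
print(W[230,380].round(4),W[230,390].round(4))
print(bot.get_obs()["joints"])
E
```

```text
170 [0.4018 0.2156 0.0495] [0.3964 0.2154 0.0488] [0.3873 0.2154 0.0492]
176 [0.4019 0.2121 0.0485] [0.3964 0.2117 0.0473] [0.3872 0.2119 0.0487]
182 [0.4019 0.2085 0.0479] [0.3964 0.2084 0.0476] [0.3875 0.2097 0.0527]
188 [0.4019 0.207  0.0543] [0.3967 0.207  0.0547] [0.3884 0.2095 0.0637]
194 [0.402  0.205  0.0588] [0.3968 0.2053 0.0599] [0.3884 0.2064 0.064 ]
200 [0.402  0.2028 0.062 ] [0.3969 0.2031 0.0632] [0.3884 0.2034 0.0644]
206 [0.4021 0.2005 0.065 ] [0.397  0.2005 0.0651] [0.3884 0.2002 0.0646]
212 [0.4021 0.1978 0.0663] [0.3971 0.1979 0.0668] [0.3883 0.1969 0.0644]
218 [0.4021 0.1957 0.0693] [0.3971 0.1955 0.069 ] [0.3883 0.194  0.0652]
224 [0.4022 0.1931 0.0708] [0.3972 0.1929 0.0705] [0.3882 0.1901 0.0638]
230 [0.4022 0.1899 0.0708] [0.3973 0.1905 0.0726] [0.3881 0.1867 0.0639]
236 [0.4022 0.187  0.0718] [0.3973 0.1879 0.0739] [0.3881 0.1836 0.0646]
242 [0.4023 0.1843 0.0729] [0.3973 0.1844 0.0733] [0.388  0.1798 0.0638]
248 [0.4023 0.191  0.0936] [0.3979 0.1911 0.0938] [0.3879 0.1762 0.0635]
254 [0.4023 0.1907 0.0987] [0.3981 0.1913 0.0999] [0.3879 0.1727 0.0636]
260 [0.4023 0.1915 0.1054] [0.3983 0.1909 0.1044] [0.3907 0.1865 0.0964]
266 [0.4023 0.1911 0.1097] [0.3984 0.1907 0.109 ] [0.3911 0.1863 0.1013]
272 [0.4023 0.1911 0.1143] [0.3986 0.1914 0.1148] [0.3914 0.1863 0.1062]
278 [0.4024 0.191  0.1185] [0.3987 0.1908 0.1181] [0.392  0.1873 0.1126]
284 [0.4024 0.1916 0.1236] [0.3988 0.1905 0.1217] [0.3923 0.187  0.1164]
290 [0.4024 0.1888 0.123 ] [0.399  0.1923 0.1285] [0.3934 0.1931 0.1298]
296 [0.4024 0.1859 0.1224] [0.3991 0.192  0.1315] [0.3936 0.1926 0.1325]
[0.4367 0.1804 0.0477] [0.4424 0.1805 0.0477]
[ 4.19203881e-01  2.39524790e-01 -5.83324558e-01  7.48094270e-01
 -2.27655772e-06  1.97810491e+00]
```

drive_tool --rows '[[[0,0,0,0.2,0,0,0],[0,0,0,0.4,0,0,0],[0,0,0,0.4,0,0,0]]]'

```text
time: 8.65
tcp_pos: [0.4029, 0.1795, 0.0764]
tool_rot: [[-0.012, 1.0, -0.001], [1.0, 0.012, -0.0], [-0.0, -0.001, -1.0]]
wrist_force: [0.5, -0.2, 0.4]
gripper_width: -0.0
grasp_force: 0.0
```

drive_tool --rows '[[[0,0,0,0.2,0,0,0],[0,0,0,0.3,0,0,0],[0,0,0,0.3,0,0,0]]]'

```text
time: 8.95
tcp_pos: [0.403, 0.1796, 0.0735]
tool_rot: [[-0.012, 1.0, -0.0], [1.0, 0.012, -0.0], [-0.0, -0.0, -1.0]]
wrist_force: [-0.4, -0.3, 0.1]
gripper_width: -0.0001
grasp_force: 0.0
```

```bash
python3 - <<'E'
from h import *
c=cap("wrist"); W=cloud(c); print(bot.get_obs()["tcp_pos"])
for v in range(200,280,4): print(v,W[v,320].round(4),W[v,310].round(4))
E
```

```text
[0.40308764 0.17960149 0.07360795]
200 [0.4019 0.2046 0.0605] [0.397  0.2041 0.0593]
204 [0.402  0.2027 0.0613] [0.397  0.2029 0.0621]
208 [0.402  0.2015 0.0638] [0.3971 0.2013 0.0634]
212 [0.402  0.2003 0.0661] [0.3972 0.2002 0.0661]
216 [0.402  0.1987 0.0674] [0.3972 0.1986 0.0673]
220 [0.4021 0.1967 0.0676] [0.3972 0.1966 0.0676]
224 [0.4021 0.1952 0.069 ] [0.3973 0.1953 0.0694]
228 [0.4021 0.1938 0.0706] [0.3973 0.1935 0.0701]
232 [0.4021 0.1922 0.0718] [0.3973 0.1918 0.0709]
236 [0.4021 0.1903 0.072 ] [0.3974 0.1901 0.0717]
240 [0.4022 0.1889 0.0735] [0.3974 0.1881 0.072 ]
244 [0.4022 0.1912 0.0828] [0.3977 0.1909 0.0824]
248 [0.4022 0.1906 0.0858] [0.3979 0.1911 0.0869]
252 [0.4022 0.1912 0.0907] [0.398  0.1912 0.0908]
256 [0.4022 0.1915 0.095 ] [0.3981 0.1913 0.0947]
260 [0.4022 0.1915 0.0985] [0.3982 0.1909 0.0975]
264 [0.4023 0.1911 0.1009] [0.3983 0.1905 0.1001]
268 [0.4023 0.1912 0.1044] [0.3984 0.1911 0.1043]
272 [0.4023 0.1911 0.1073] [0.3985 0.1912 0.1074]
276 [0.4023 0.1909 0.1098] [0.3986 0.191  0.1101]
```

drive_tool --rows '[[[0,0,0,0.3,0,0,0],[0,0,0,0.5,0,0,0],[0,0,0,0.5,0,0,0]]]'

```text
time: 9.3
tcp_pos: [0.4034, 0.1799, 0.0693]
tool_rot: [[-0.012, 1.0, 0.001], [1.0, 0.012, 0.001], [0.001, 0.001, -1.0]]
wrist_force: [-1.3, -0.4, 7.6]
gripper_width: -0.0
grasp_force: 3.3
```

drive_tool --rows '[[[0,0,0,0.2,0,0,0],[0,0,0,0.2,0,0,0]]]'

```text
time: 9.5
tcp_pos: [0.4035, 0.1805, 0.0691]
tool_rot: [[-0.012, 1.0, 0.001], [1.0, 0.012, 0.002], [0.002, 0.001, -1.0]]
wrist_force: [-6.3, -0.4, 22.6]
gripper_width: -0.0001
grasp_force: 11.6
```

drive_tool --rows '[[[0,0,0,0.2,0,0,0],[0,0,0,0.2,0,0,0]]]'

```text
time: 9.7
tcp_pos: [0.4036, 0.1811, 0.0688]
tool_rot: [[-0.012, 1.0, 0.002], [1.0, 0.012, 0.004], [0.004, 0.002, -1.0]]
wrist_force: [-11.1, -1.4, 39.9]
gripper_width: 0.0001
grasp_force: 19.9
```

drive_tool --rows '[[[0,0,0,-0.4,0,0,0],[0,-0.6,0,-0.4,0,0,0],[0,-1.2,0,-0.4,0,0,0],[0,-1.8,0,-0.35,0,0,0]]]'

```text
time: 10.1
tcp_pos: [0.4039, 0.1613, 0.0682]
tool_rot: [[-0.012, 1.0, 0.001], [1.0, 0.012, 0.0], [0.0, 0.001, -1.0]]
wrist_force: [-0.1, -0.8, -0.1]
gripper_width: 0.0
grasp_force: 0.0
```

drive_tool --rows '[[[0,0,0,-1.5,0,0,0],[0,3.4,0,-1.5,0,0,0],[0,3.4,0,-0.5,0,0,0],[0,3.4,0,0,0,0,0]]]'

```text
time: 10.5
tcp_pos: [0.4024, 0.1954, 0.067]
tool_rot: [[-0.013, 1.0, -0.001], [1.0, 0.013, -0.001], [-0.001, -0.001, -1.0]]
wrist_force: [0.5, 5.4, 20.8]
gripper_width: 0.0001
grasp_force: 12.1
```

drive_tool --rows '[[[0,-0.7,0,0,0,0,0],[0,-1.4,0,0,0,0,0],[0,-2.1,0,0,0,0,0],[0,-2.8,0,0,0,0,0],[0,-3.5,0,0,0,0,0]]]'

```text
time: 11.0
tcp_pos: [0.4027, 0.1594, 0.068]
tool_rot: [[-0.011, 1.0, -0.001], [1.0, 0.011, -0.001], [-0.001, -0.001, -1.0]]
wrist_force: [-0.2, -0.3, -0.4]
gripper_width: -0.0002
grasp_force: 0.0
```

drive_tool --rows '[[[0,0,0,-1.5,0,0,0],[0,0,0,-2.5,0,0,0]]]'

```text
time: 11.2
tcp_pos: [0.4023, 0.1592, 0.0927]
tool_rot: [[-0.011, 1.0, -0.002], [1.0, 0.011, -0.001], [-0.001, -0.002, -1.0]]
wrist_force: [0.7, -0.1, -1.2]
gripper_width: -0.0003
grasp_force: 0.0
```

```bash
python3 -c "
from h import *
side()"
```

```text
[(np.float64(0.1), 0, None), (np.float64(0.106), 0, None), (np.float64(0.112), 0, None), (np.float64(0.118), 0, None), (np.float64(0.124), 0, None), (np.float64(0.13), 1, 0.01), (np.float64(0.136), 1, 0.008), (np.float64(0.142), 126, 0.046), (np.float64(0.148), 171, 0.046), (np.float64(0.154), 180, 0.046), (np.float64(0.16), 169, 0.046), (np.float64(0.166), 171, 0.046), (np.float64(0.172), 177, 0.047), (np.float64(0.178), 100, 0.045), (np.float64(0.184), 183, 0.045), (np.float64(0.19), 59, 0.045)]
```

drive_tool --rows '[[[0,3.6,0,0,0,0,0],[0,3.6,0,1.5,0,0,0],[0,3.6,0,2.5,0,0,0]]]'

```text
time: 11.55
tcp_pos: [0.4027, 0.1968, 0.0673]
tool_rot: [[-0.013, 1.0, -0.0], [1.0, 0.013, -0.001], [-0.001, -0.0, -1.0]]
wrist_force: [-0.6, -0.0, 0.9]
gripper_width: -0.0002
grasp_force: 0.9
```

drive_tool --rows '[[[0,-0.7,0,0,0,0,0],[0,-1.4,0,0,0,0,0],[0,-2.1,0,0,0,0,0],[0,-2.8,0,0,0,0,0],[0,-3.5,0,0,0,0,0]]]'

```text
time: 12.05
tcp_pos: [0.4034, 0.1611, 0.0684]
tool_rot: [[-0.011, 1.0, 0.0], [1.0, 0.011, 0.001], [0.001, 0.0, -1.0]]
wrist_force: [0.3, 0.2, -0.4]
gripper_width: 0.0002
grasp_force: 0.0
```

drive_tool --rows '[[[0,0,0,-2.5,0,0,0],[0,3.6,0,-2.5,0,0,0],[0,3.6,0,-1.5,0,0,0],[0,3.6,0,0,0,0,0]]]'

```text
time: 12.45
tcp_pos: [0.4033, 0.1976, 0.0678]
tool_rot: [[-0.013, 1.0, 0.001], [1.0, 0.013, -0.0], [-0.0, 0.001, -1.0]]
wrist_force: [0.1, 0.5, -1.1]
gripper_width: -0.0001
grasp_force: 0.0
```

drive_tool --rows '[[[0,-0.7,0,0,0,0,0],[0,-1.4,0,0,0,0,0],[0,-2.1,0,0,0,0,0]]]'

```text
time: 12.75
tcp_pos: [0.4051, 0.1793, 0.0693]
tool_rot: [[-0.013, 1.0, 0.003], [1.0, 0.013, 0.007], [0.007, 0.003, -1.0]]
wrist_force: [-0.5, 6.5, 9.1]
gripper_width: 0.0004
grasp_force: 4.6
```

drive_tool --rows '[[[0,0,0,-3,0,0,0],[0,0,0,-7,0,0,0],[0,0,0,-11,0,0,0],[0,0,0,-15,0,0,0]]]'

```text
time: 13.15
tcp_pos: [0.402, 0.1751, 0.2183]
tool_rot: [[-0.011, 1.0, -0.003], [1.0, 0.011, -0.002], [-0.002, -0.003, -1.0]]
wrist_force: [1.5, 1.8, -0.3]
gripper_width: 0.0002
grasp_force: 0.0
```

```bash
python3 -c "
from h import *
side()"
```

```text
[(np.float64(0.1), 0, None), (np.float64(0.106), 1, 0.008), (np.float64(0.112), 0, None), (np.float64(0.118), 1, 0.009), (np.float64(0.124), 0, None), (np.float64(0.13), 0, None), (np.float64(0.136), 0, None), (np.float64(0.142), 0, None), (np.float64(0.148), 0, None), (np.float64(0.154), 2, 0.013), (np.float64(0.16), 172, 0.018), (np.float64(0.166), 208, 0.027), (np.float64(0.172), 214, 0.037), (np.float64(0.178), 165, 0.043), (np.float64(0.184), 187, 0.045), (np.float64(0.19), 60, 0.045)]
```

drive_tool --rows '[[[1,-4.7,1.3,0,0,0,0],[1,-9.4,2.6,0,0,0,0],[1,-14.1,3.9,0,0,0,0],[1,-18.8,5.2,0,0,0,0],[1,-23,6.5,0,0,0,0]]]'

```text
time: 13.7
tcp_pos: [0.4698, -0.0555, 0.2168]
tool_rot: [[-0.011, 1.0, -0.002], [1.0, 0.011, -0.0], [-0.0, -0.003, -1.0]]
wrist_force: [1.0, 0.7, 0.1]
gripper_width: 0.072
grasp_force: 0.0
```

drive_tool --rows '[[[1,-4.7,1.3,0,0,0,0],[1,-9.4,2.6,0,0,0,0],[1,-14.1,3.9,0,0,0,0],[1,-18,5.2,0,0,0,-7.1],[1,-18,6.5,0,0,0,-7.1]]]'

```text
time: 14.2
tcp_pos: [0.537, -0.2374, 0.2159]
tool_rot: [[-0.131, 0.991, -0.003], [0.991, 0.131, -0.001], [-0.001, -0.003, -1.0]]
wrist_force: [0.1, 0.7, 0.3]
gripper_width: 0.0858
grasp_force: 0.0
```

drive_tool --rows '[[[1,0,0,0,0,0,0],[1,0,0,0,0,0,0]]]'

```text
time: 14.4
tcp_pos: [0.5365, -0.2317, 0.2167]
tool_rot: [[-0.135, 0.991, -0.003], [0.991, 0.135, 0.001], [0.002, -0.003, -1.0]]
wrist_force: [-0.1, 0.2, 0.3]
gripper_width: 0.085
grasp_force: 0.0
```

```bash
cat > ram.py <<'E'
from h import *
o=bot.get_obs(); c=cap("wrist"); W=cloud(c); cv2.imwrite("pics/w2.png",c["image"]); print(o["tcp_pos"].round(4) if hasattr(o["tcp_pos"],"round") else o["tcp_pos"])
for r in bot.regions_of("ram",c)[:2]:
    w=W[np.array(r["mask"])]; w=w[~np.isnan(w[:,0])]; print(r["confidence"],r["bbox"])
    t=w[(w[:,2]>.115)&(w[:,2]<.13)]; print("top",len(t),*rect(t[:,:2]))if len(t)>5 else 0
    f=w[(w[:,2]>.007)&(w[:,2]<.016)]; print("foot",len(f),*rect(f[:,:2]))if len(f)>5 else 0
    rod=w[(w[:,2]>.03)&(w[:,2]<.047)]; print("rod",len(rod),cv2.fitLine(rod[:,:2].astype(np.float32),2,0,.01,.01).ravel().round(4),rod.max(0).round(4))if len(rod)>5 else 0
m=col(c,"bluepad")&(np.abs(W[...,2]-.003)<.006)
k,L,st,cen=cv2.connectedComponentsWithStats(m.astype(np.uint8))
for i in range(1,k):
    if st[i,4]>300: print("blue",st[i].tolist(),*rect(W[L==i][:,:2]))
E
python3 ram.py
```

```text
[ 0.5365 -0.2317  0.2167]
0.95 [293.3, 107.3, 44.0, 181.8]
top 660 [ 0.5374 -0.2974] [0.018  0.0247] 7.8
foot 898 [ 0.5373 -0.2976] [0.0435 0.0446] 8.2
rod 1300 [ 0.1456 -0.9893  0.5273 -0.2269] [ 0.5475 -0.1689  0.047 ]
blue [130, 188, 112, 97, 6499] [ 0.3872 -0.3498] [0.1119 0.1113] 74.9
blue [285, 189, 24, 65, 776] [ 0.5166 -0.3015] [0.0221 0.0784] 1.6
blue [319, 192, 41, 67, 1633] [ 0.5612 -0.3003] [0.0454 0.0785] 1.8
blue [286, 289, 51, 43, 1851] [ 0.5488 -0.4178] [0.0591 0.0597] 12.4
```

View pics/w2.png

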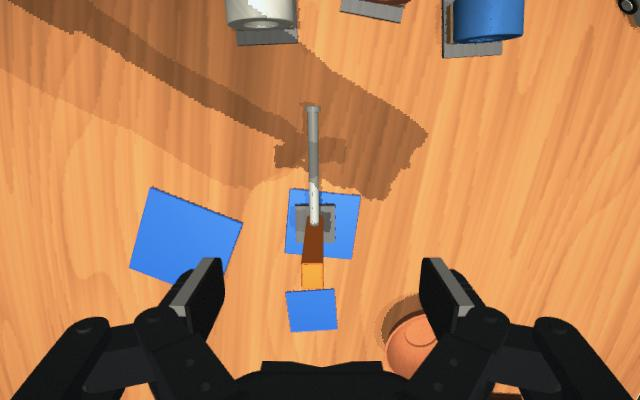

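The wrist view shows the ram on the 80 mm pad, post top at (312,275), foot at (315,225), rod tip at (313,108). The look-alike pads are at (186,235) and (311,310). The ram is at (0.537, −0.2975), yaw 8°, and the pad centre is about (0.545, −0.301).

drive_tool --rows '[[[1,-3.3,-0.4,0,0,0,0],[1,-6.5,-0.8,0,0,0,0],[1,-6.5,-0.8,4,0,0,0],[1,-6.5,-0.8,8,0,0,0],[1,-6.5,-0.8,8,0,0,0]]]'

```text
time: 15.0
tcp_pos: [0.5339, -0.2941, 0.1328]
tool_rot: [[-0.136, 0.991, -0.011], [0.991, 0.136, 0.006], [0.007, -0.01, -1.0]]
wrist_force: [-1.1, 0.1, -0.4]
gripper_width: 0.0856
grasp_force: 0.0
```

drive_tool --rows '[[[1,0,0,2.5,0,0,0],[1,0,0,5,0,0,0],[1,0,0,5.7,0,0,0],[1,0,0,5.7,0,0,0]]]'

```text
time: 15.4
tcp_pos: [0.5386, -0.2966, 0.0818]
tool_rot: [[-0.136, 0.991, -0.001], [0.991, 0.136, 0.0], [0.001, -0.001, -1.0]]
wrist_force: [-0.1, -0.0, 0.4]
gripper_width: 0.0851
grasp_force: 0.0
```

drive_tool --rows '[[[0,0,0,0,0,0,0],[0,0,0,0,0,0,0],[0,0,0,0,0,0,0],[0,0,0,0,0,0,0],[0,0,0,0,0,0,0]]]'

```text
time: 15.9
tcp_pos: [0.5391, -0.2975, 0.0817]
tool_rot: [[-0.135, 0.991, 0.001], [0.991, 0.135, -0.0], [-0.001, 0.001, -1.0]]
wrist_force: [-0.6, -0.4, 1.8]
gripper_width: 0.0171
grasp_force: 61.9
```

drive_tool --rows '[[[0,0,0,0,0,0,0],[0,0,0,0,0,0,0],[0,0,0,0,0,0,0],[0,0,0,0,0,0,0],[0,0,0,0,0,0,0]]]'

```text
time: 16.4
tcp_pos: [0.5392, -0.2975, 0.0817]
tool_rot: [[-0.135, 0.991, 0.001], [0.991, 0.135, -0.001], [-0.001, 0.001, -1.0]]
wrist_force: [-1.6, -0.5, 5.6]
gripper_width: 0.0175
grasp_force: 62.4
```

drive_tool --rows '[[[0,0,0,-1,0,0,0],[0,0,0,-2,0,0,0],[0,0,0,-4,0,0,0],[0,0,0,-4,0,0,0],[0,0,0,-4,0,0,0]]]'

```text
time: 16.9
tcp_pos: [0.5393, -0.2975, 0.1215]
tool_rot: [[-0.135, 0.991, 0.001], [0.991, 0.135, -0.001], [-0.001, 0.001, -1.0]]
wrist_force: [-0.4, 0.5, -1.7]
gripper_width: 0.0173
grasp_force: 61.8
```

```bash
cat > rampose.py <<'E'
from h import *
for n in("wrist","top"):
    c=cap(n); W=cloud(c); o=bot.get_obs(); print(n,o["tcp_pos"].round(4))
    if n=="wrist": cv2.imwrite("pics/rp.png",c["image"])
    r=bot.regions_of("ram",c)
    if r:
        w=W[np.array(r[0]["mask"])]; w=w[~np.isnan(w[:,0])]; t=o["tcp_pos"]; X=(w-t)@o["tool_rot"]
        rod=X[(X[:,0]>.03)&(X[:,0]<.14)]; 
        print("tool-frame rod: x max",np.percentile(X[:,0],99.5).round(4))
        for a in(.04,.06,.08,.1,.12):
            s=rod[np.abs(rod[:,0]-a)<.008]; print(a,len(s),np.median(s,0).round(4) if len(s) else "", "ztop",np.percentile(s[:,2],10).round(4) if len(s) else "")
        f=X[(np.abs(X[:,0])<.03)]; print("foot",f[f[:,2]>.03].mean(0).round(4) if (f[:,2]>.03).any() else "", "maxz",np.percentile(f[:,2],99).round(4))
coils(c,W)
E
python3 rampose.py
```

```text
wrist [ 0.5387 -0.2971  0.1208]
tool-frame rod: x max 0.1198
0.04 483 [ 0.0401 -0.0002  0.0385] ztop 0.0373
0.06 519 [0.0601 0.0004 0.0384] ztop 0.0372
0.08 600 [ 0.08   -0.0001  0.0385] ztop 0.0374
0.1 631 [ 1.002e-01 -1.000e-04  3.860e-02] ztop 0.0372
0.12 387 [ 0.1165 -0.0006  0.0387] ztop 0.0374
foot [ 0.0072 -0.0002  0.0629] maxz 0.0744
top [ 0.5382 -0.2969  0.1202]
tool-frame rod: x max 0.1282
0.04 28 [ 0.0393 -0.0003  0.0371] ztop -0.0165
0.06 24 [ 0.0601 -0.0005  0.038 ] ztop 0.0357
0.08 25 [ 0.0808 -0.0005  0.0382] ztop 0.0358
0.1 25 [ 0.0998 -0.0006  0.0386] ztop 0.0355
0.12 27 [ 0.1206 -0.0004  0.0377] ztop 0.0336
foot [ 0.0096 -0.0006  0.065 ] maxz 0.1172
coil_copper 0.72 ring [ 0.5637 -0.0472] [0.0356 0.0569] 89.8 median [ 0.5621 -0.0473  0.0618] all [ 0.5642 -0.0466] [0.0644 0.0641] 1.2 zmax 0.0674
coil_steel 0.8 ring [ 0.4611 -0.0876] [0.0561 0.0383] 10.2 median [ 0.4622 -0.0882  0.0618] all [ 0.461  -0.0866] [0.0575 0.0652] 10.1 zmax 0.0682
coil_blue 0.98 ring [ 0.6647 -0.0688] [0.0567 0.0362] 12.4 median [ 0.6622 -0.0686  0.0614] all [ 0.6683 -0.0682] [0.0668 0.0596] 12.5 zmax 0.0676
```

drive_tool --rows '[[[0,1.6,-1.4,0,0,0,-1],[0,3.2,-2.8,0,0,0,-2],[0,4.8,-4.2,0,0,0,-2.5],[0,4.8,-4.2,0,0,0,-2.5]]]'

```text
time: 17.65
tcp_pos: [0.4877, -0.2533, 0.1207]
tool_rot: [[-0.179, 0.984, -0.004], [0.984, 0.179, 0.002], [0.003, -0.003, -1.0]]
wrist_force: [-0.3, -0.4, -2.0]
gripper_width: 0.0172
grasp_force: 61.6
```

```bash
cat > meas.py <<'E'
from h import *
import sys
o=bot.get_obs(); c=cap("wrist"); W=cloud(c); t=o["tcp_pos"];R=o["tool_rot"]; print(t.round(4),np.degrees(np.arctan2(R[1,0],R[0,0])).round(2))
if len(sys.argv)>1: cv2.imwrite("pics/"+sys.argv[1]+".png",c["image"])
coils(c,W)
c=cap("top"); coils(c,cloud(c))
E
python3 meas.py w3
```

```text
[ 0.4877 -0.2533  0.1207] 100.31
coil_steel few 3
coil_blue 0.57 ring [ 0.6488 -0.089 ] [0.0213 0.0076] 6.0 median [ 0.6457 -0.0899  0.0529] all [ 0.667  -0.0871] [0.0626 0.0287] 8.9 zmax 0.0595
coil_copper 0.92 ring [ 0.5637 -0.0472] [0.0358 0.0569] 90.0 median [ 0.5621 -0.0472  0.062 ] all [ 0.5669 -0.0478] [0.065  0.0614] 0.9 zmax 0.0681
coil_blue 0.68 ring [ 0.6641 -0.0687] [0.0558 0.0363] 13.3 median [ 0.6619 -0.0686  0.0616] all [ 0.6651 -0.0699] [0.0652 0.0646] 13.2 zmax 0.068
```

View pics/w3.png

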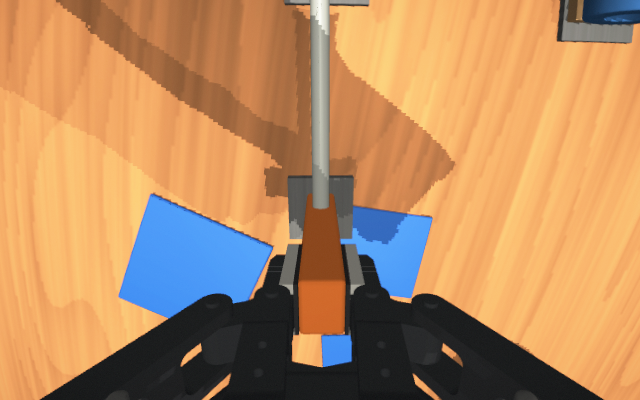

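The wrist view shows the post held upright in the jaws at (322,300), with the rod up the image at column 320. The steel skid's near edge runs level across columns 285–368 at the top, about 5 mm right of the rod's line.

drive_tool --rows '[[[0,0,0.2,1,0,0,0],[0,0,0.2,3,0,0,0],[0,0,0.2,3.9,0,0,0],[0,0,0.2,3.9,0,0,0]]]'

```text
time: 18.45
tcp_pos: [0.4923, -0.2548, 0.0817]
tool_rot: [[-0.178, 0.984, -0.001], [0.984, 0.178, 0.001], [0.001, -0.001, -1.0]]
wrist_force: [-0.2, -1.3, -1.5]
gripper_width: 0.0174
grasp_force: 61.9
```

```bash
cat > edge.py <<'E'
from h import *
import sys
# skid near edge seen by the wrist camera, in ram frame (tool x ahead, tool y right)
o=bot.get_obs(); c=cap("wrist"); W=cloud(c); t=o["tcp_pos"];R=o["tool_rot"]
print(t.round(4),np.degrees(np.arctan2(R[1,0],R[0,0])).round(2))
X=(W-t)@R
for q in sys.argv[1:]:
    for r in bot.regions_of(q,c)[:2]:
        m=np.array(r["mask"]); s=X[m]; z=W[m][:,2]; g=s[(z<.012)&(z>-.005)]
        if len(g)>10: print(q,round(r["confidence"],2),r["bbox"],"skid x",np.percentile(g[:,0],[2,98]).round(4),"y",np.percentile(g[:,1],[2,98]).round(4),*rect(g[:,:2]))
E
python3 edge.py coil_steel
```

```text
[ 0.4923 -0.2548  0.0817] 100.28
```

drive_tool --rows '[[[0,1.5,-0.05,0,0,0,0],[0,3,-0.1,0,0,0,0],[0,4,-0.1,0,0,0,0],[0,5,-0.1,0,0,0,0]]]'

```text
time: 18.95
tcp_pos: [0.4824, -0.2045, 0.0822]
tool_rot: [[-0.179, 0.984, -0.0], [0.984, 0.179, 0.0], [0.0, -0.0, -1.0]]
wrist_force: [-0.2, -0.2, -1.6]
gripper_width: 0.0175
grasp_force: 61.9
```

drive_tool --rows '[[[0,1,0,0,0,0,0],[0,2,0,0,0,0,0],[0,3,0,0,0,0,0],[0,3.5,0,0,0,0,0],[0,3.5,0,0,0,0,0]]]'

```text
time: 19.45
tcp_pos: [0.4764, -0.1709, 0.0822]
tool_rot: [[-0.179, 0.984, -0.0], [0.984, 0.179, 0.0], [0.0, -0.0, -1.0]]
wrist_force: [-0.1, 0.5, -1.2]
gripper_width: 0.0171
grasp_force: 61.9
```

```bash
python3 edge.py coil_steel; python3 -c "
from h import *
c=cap('top'); coils(c,cloud(c))"
```

```text
[ 0.4764 -0.1709  0.0822] 100.33
coil_steel 0.89 [264.5, 27.0, 113.6, 102.3] skid x [0.0536 0.1141] y [-0.0356  0.0293] [ 0.0843 -0.0005] [0.0624 0.0723] 1.4
coil_copper 0.91 ring [ 0.5636 -0.0472] [0.0356 0.0568] 89.8 median [ 0.5621 -0.0473  0.062 ] all [ 0.5634 -0.0472] [0.0589 0.0584] 85.9 zmax 0.0679
coil_steel 0.84 ring [ 0.4616 -0.0892] [0.0573 0.0417] 10.0 median [ 0.4622 -0.0885  0.0616] all [ 0.462  -0.0875] [0.0598 0.0627] 8.6 zmax 0.0676
coil_blue 0.8 ring [ 0.6645 -0.0688] [0.0573 0.0359] 12.5 median [ 0.6622 -0.0685  0.0616] all [ 0.6677 -0.0693] [0.0672 0.0614] 13.4 zmax 0.0684
```

drive_tool --rows '[[[0,0,0,-0.5,0,0,0],[0,0,0,-1.2,0,0,0],[0,0,0,-2.2,0,0,0],[0,0,0,-4,0,0,0],[0,0,0,-6,0,0,0]]]'

```text
time: 20.25
tcp_pos: [0.4762, -0.1715, 0.1431]
tool_rot: [[-0.178, 0.984, -0.001], [0.984, 0.178, 0.0], [0.0, -0.001, -1.0]]
wrist_force: [0.5, -0.6, -2.1]
gripper_width: 0.0172
grasp_force: 61.8
```

drive_tool --rows '[[[0,0,0,-1.5,0,0,0],[0,0,0,-2.8,0,0,0],[0,1,0,-3,0,0,0],[0,3,0,-3,0,0,0],[0,5,0,-3,0,0,0]]]'

```text
time: 20.75
tcp_pos: [0.4672, -0.1214, 0.1723]
tool_rot: [[-0.178, 0.984, -0.0], [0.984, 0.178, 0.0], [0.0, 0.0, -1.0]]
wrist_force: [-0.1, 0.2, -2.0]
gripper_width: 0.017
grasp_force: 61.8
```

drive_tool --rows '[[[0,2,0.2,0,0,0,2],[0,4,0.5,0,0,0,4],[0,6,1,0,0,0,6],[0,8,1.5,0,0,0,8],[0,10,1.7,0,0,0,9.6]]]'

```text
time: 21.25
tcp_pos: [0.4662, -0.0195, 0.172]
tool_rot: [[-0.011, 1.0, -0.0], [1.0, 0.011, 0.0], [0.0, -0.0, -1.0]]
wrist_force: [-0.2, 0.1, -2.2]
gripper_width: 0.017
grasp_force: 61.8
```

drive_tool --rows '[[[0,1,0,0,0,0,0],[0,1.5,0,0,0,0,0],[0,1.5,0,0,0,0,0]]]'

```text
time: 21.55
tcp_pos: [0.4662, -0.0056, 0.1721]
tool_rot: [[-0.013, 1.0, -0.0], [1.0, 0.013, -0.0], [-0.0, -0.0, -1.0]]
wrist_force: [0.6, 0.0, -2.9]
gripper_width: 0.0174
grasp_force: 61.9
```

```bash
python3 meas.py w4
```

```text
[ 0.4662 -0.0056  0.1721] 90.75
coil_copper 0.87 ring [ 0.5631 -0.0485] [0.0367 0.0567] 87.8 median [ 0.5572 -0.0453  0.061 ] all [ 0.5736 -0.0595] [0.0834 0.0822] 88.5 zmax 0.0653
coil_steel 0.58 ring [0.4645 0.0795] [0.0601 0.0599] 1.0 median [0.4647 0.079  0.1428] all [0.4636 0.0837] [0.0861 0.0681] 0.9 zmax 0.1472
coil_blue 0.82 ring [ 0.6636 -0.0697] [0.0562 0.0377] 13.2 median [ 0.6558 -0.0671  0.0605] all [ 0.6832 -0.0837] [0.0927 0.0963] 12.5 zmax 0.0653
coil_copper 0.74 ring [ 0.5513 -0.0473] [0.0357 0.0814] 90.0 median [ 0.5649 -0.0469  0.0622] all [ 0.5521 -0.0449] [0.0614 0.0847] 84.8 zmax 0.0691
coil_steel 0.74 ring [0.4665 0.0752] [0.058  0.0688] 1.1 median [0.4644 0.0907 0.1423] all [0.4637 0.075 ] [0.0633 0.0687] 0.1 zmax 0.1498
coil_blue 0.79 ring [ 0.6641 -0.0688] [0.0569 0.0364] 12.7 median [ 0.6625 -0.0684  0.0611] all [ 0.6667 -0.0696] [0.0628 0.0625] 13.0 zmax 0.0682
```

View pics/w4.png

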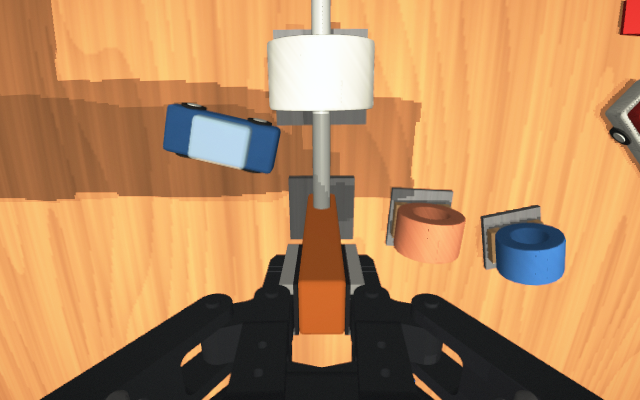

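The coil hangs level on the rod at (320,72) in the wrist view, 85 mm from the post. The copper coil at (430,230) and the blue one at (530,255) are undisturbed.

drive_tool --rows '[[[0,2,0.8,0,0,0,0],[0,5,1.6,0,0,0,0],[0,8,2.4,0,0,0,0],[0,11,3.2,0,0,0,0],[0,13.5,3.5,0,0,0,0]]]'

```text
time: 22.45
tcp_pos: [0.5008, 0.1308, 0.1722]
tool_rot: [[-0.012, 1.0, 0.001], [1.0, 0.012, 0.0], [0.0, 0.001, -1.0]]
wrist_force: [1.0, 0.0, -3.0]
gripper_width: 0.0174
grasp_force: 61.8
```

drive_tool --rows '[[[0,1.5,0,0,0,0,0],[0,2.5,0,0,0,0,0],[0,3.05,0,0,0,0,0],[0,3.05,0,0,0,0,0],[0,3.05,0,0,0,0,0]]]'

```text
time: 22.95
tcp_pos: [0.4992, 0.1591, 0.1722]
tool_rot: [[-0.011, 1.0, -0.0], [1.0, 0.011, -0.001], [-0.001, -0.0, -1.0]]
wrist_force: [0.4, 0.5, -2.9]
gripper_width: 0.0174
grasp_force: 61.8
```

```bash
cat > lor.py <<'E'
from h import *
import sys
# coils in the lorry frame, wrist view
L=np.array([.569,.2362]); a=np.radians(.6); Rl=np.array([[np.cos(a),-np.sin(a)],[np.sin(a),np.cos(a)]])
for n in sys.argv[1:]:
    o=bot.get_obs(); c=cap(n); W=cloud(c); print(n,o["tcp_pos"].round(4))
    cv2.imwrite("pics/lor_%s.png"%n,c["image"])
    k,Lb,st,cen=cv2.connectedComponentsWithStats((col(c,"yellow")&(np.abs(W[...,2]-.045)<.008)).astype(np.uint8))
    for i in range(1,k):
        if st[i,4]>250: print(" yel",st[i].tolist(),*rect(W[Lb==i][:,:2]))
    for q in["coil_copper","coil_steel","coil_blue"]:
        for r in bot.regions_of(q,c)[:2]:
            w=W[np.array(r["mask"])]; w=w[~np.isnan(w[:,0])&(w[:,1]>.12)]
            if len(w)<20: continue
            zt=np.percentile(w[:,2],98); t=w[w[:,2]>zt-.022]; s=w[(w[:,2]<zt-.05)]
            cc,sz,an=rect(t[:,:2]); print(" ",q,round(r["confidence"],2),"top z",zt.round(4),cc,sz,an,"lorry",(Rl.T@(cc-L)).round(4))
            if len(s)>10: print("   skid",*rect(s[:,:2]),np.median(s[:,2]).round(4))
E
python3 lor.py wrist top
```

```text
wrist [0.4992 0.1591 0.1722]
  coil_steel 0.78 top z 0.1477 [0.4981 0.2419] [0.0572 0.0469] 0.2 lorry [-0.0708  0.0064]
   skid [0.4979 0.2447] [0.0824 0.0721] 1.2 0.0872
top [0.4995 0.1593 0.1723]
 yel [198, 169, 25, 25, 493] [0.6408 0.247 ] [0.0631 0.063 ] 0.7
 yel [539, 232, 90, 68, 2508] [ 0.4428 -0.7025] [0.138  0.1995] 12.0
  coil_steel 0.36 top z 0.0646 [0.6262 0.4287] [0.1067 0.0463] 6.3 lorry [0.0592 0.1919]
   skid [0.6333 0.435 ] [0.1099 0.0682] 4.3 0.0106
```

drive_tool --rows '[[[0,0,0,1.2,0,0,0],[0,0,0,2.4,0,0,0],[0,0,0,3.1,0,0,0],[0,0,0,3.6,0,0,0],[0,0,0,3.8,0,0,0]]]'

```text
time: 23.85
tcp_pos: [0.499, 0.1599, 0.1333]
tool_rot: [[-0.012, 1.0, -0.001], [1.0, 0.012, -0.0], [-0.0, -0.001, -1.0]]
wrist_force: [-0.6, 0.0, -1.6]
gripper_width: 0.0174
grasp_force: 62.0
```

drive_tool --rows '[[[0,0,0,0.2,0,0,0],[0,0,0,0.4,0,0,0],[0,0,0,0.6,0,0,0],[0,0,0,0.6,0,0,0]]]'

```text
time: 24.25
tcp_pos: [0.4994, 0.16, 0.1282]
tool_rot: [[-0.012, 1.0, 0.0], [1.0, 0.012, 0.0], [0.0, 0.0, -1.0]]
wrist_force: [-0.0, 0.0, -1.1]
gripper_width: 0.0167
grasp_force: 62.0
```

```bash
python3 lor.py wrist
```

```text
wrist [0.4994 0.16   0.1282]
  coil_steel 0.75 top z 0.1107 [0.4967 0.2442] [0.0572 0.0364] 0.8 lorry [-0.0722  0.0088]
   skid [0.4966 0.2439] [0.0625 0.0601] 0.8 0.0503
```

View pics/lor_wrist.png

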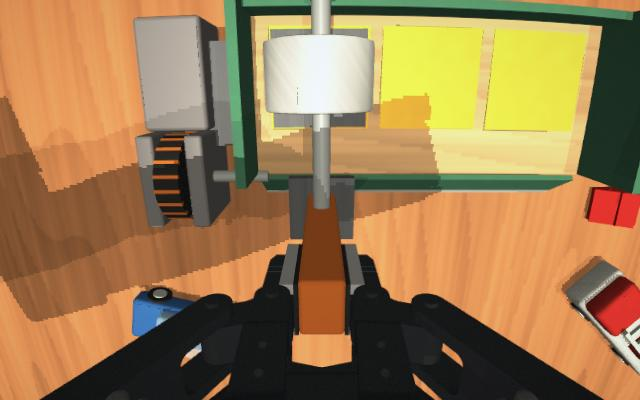

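The steel coil stands squarely on bay0 at (318,75) in the wrist view, lorry frame (−0.072, 0.009). I withdraw the rod and go for copper.

drive_tool --rows '[[[0,-1,0,0,0,0,0],[0,-3,0,0,0,0,0],[0,-5.5,0,0,0,0,0],[0,-8,0,0,0,0,0],[0,-11,0,0,0,0,0]]]'

```text
time: 24.95
tcp_pos: [0.5007, 0.0488, 0.1284]
tool_rot: [[-0.013, 1.0, 0.0], [1.0, 0.013, -0.0], [-0.0, 0.0, -1.0]]
wrist_force: [0.6, 0.2, -1.6]
gripper_width: 0.0174
grasp_force: 61.9
```

drive_tool --rows '[[[0,-3,0,-2,0,0,0],[0,-6,1.5,-5,0,0,0],[0,-9,3,-6,0,0,0],[0,-13,4.5,-6,0,0,0],[0,-17,6,-6,0,0,0]]]'

```text
time: 25.45
tcp_pos: [0.5633, -0.1215, 0.1892]
tool_rot: [[-0.012, 1.0, 0.002], [1.0, 0.012, -0.001], [-0.001, 0.002, -1.0]]
wrist_force: [0.2, 0.3, -0.9]
gripper_width: 0.0172
grasp_force: 61.9
```

drive_tool --rows '[[[0,-4,0,0,0,0,0],[0,-8,0,0,0,0,0],[0,-9.7,0,0,0,0,0.6],[0,-9.7,0,0,0,0,0.6]]]'

```text
time: 25.85
tcp_pos: [0.5634, -0.2192, 0.1879]
tool_rot: [[0.003, 1.0, -0.0], [1.0, -0.003, -0.001], [-0.001, -0.0, -1.0]]
wrist_force: [-0.3, -0.0, -1.1]
gripper_width: 0.0168
grasp_force: 61.9
```

```bash
python3 meas.py; python3 lor.py top
```

```text
[ 0.5634 -0.2192  0.1879] 89.83
coil_copper 0.68 ring [ 0.5584 -0.1035] [0.0032 0.0001] 89.9 median [ 0.5583 -0.1036  0.1457] all [ 0.5639 -0.0843] [0.0613 0.0414] 1.3 zmax 0.1464
coil_steel 0.71 ring [ 0.6647 -0.0834] [0.02   0.0567] 89.6 median [ 0.6556 -0.0827  0.0603] all [ 0.6675 -0.0782] [0.0633 0.0433] 12.8 zmax 0.0654
coil_blue 0.7 ring [ 0.6643 -0.0834] [0.02   0.0559] 89.6 median [ 0.6555 -0.0828  0.0603] all [ 0.6679 -0.0782] [0.0642 0.043 ] 12.5 zmax 0.0654
coil_copper 0.83 ring [ 0.5635 -0.0471] [0.0356 0.0565] 90.0 median [ 0.5621 -0.0472  0.0616] all [ 0.5632 -0.0473] [0.0593 0.059 ] 87.0 zmax 0.0672
coil_steel 0.83 ring [0.4992 0.2459] [0.061  0.0624] 1.0 median [0.4973 0.2342 0.0995] all [0.4992 0.2463] [0.0611 0.063 ] 0.8 zmax 0.1118
coil_blue 0.7 ring [ 0.6643 -0.0689] [0.0567 0.0364] 12.4 median [ 0.662  -0.0685  0.0612] all [ 0.6677 -0.0687] [0.0668 0.0631] 12.0 zmax 0.068
top [ 0.564  -0.2153  0.1884]
 yel [198, 169, 25, 25, 578] [0.6409 0.2468] [0.0637 0.0628] 1.1
 yel [197, 197, 25, 24, 575] [0.5696 0.2465] [0.06  0.062] 0.8
 yel [541, 232, 88, 68, 2570] [ 0.4434 -0.7025] [0.1378 0.2005] 11.7
  coil_steel 0.93 top z 0.1137 [0.4981 0.2449] [0.0539 0.0369] 1.0 lorry [-0.0708  0.0094]
   skid [0.4979 0.245 ] [0.0583 0.061 ] 1.1 0.0515
  coil_steel 0.5 top z 0.0643 [0.6247 0.4291] [0.1037 0.0473] 5.4 lorry [0.0577 0.1923]
   skid [0.6321 0.4394] [0.1211 0.0732] 5.2 0.0055
```

drive_tool --rows '[[[0,0,0,3,0,0,0],[0,0,0,6,0,0,0],[0,0,0,9,0,0,0],[0,0,0,10.6,0,0,0],[0,0,0,10.6,0,0,0]]]'

```text
time: 26.95
tcp_pos: [0.5627, -0.2158, 0.0804]
tool_rot: [[-0.001, 1.0, -0.003], [1.0, 0.001, 0.001], [0.001, -0.003, -1.0]]
wrist_force: [-0.1, -0.3, -0.8]
gripper_width: 0.0175
grasp_force: 62.5
```

drive_tool --rows '[[[0,1.5,0,0,0,0,0],[0,3,0,0,0,0,0],[0,4,0,0,0,0,0],[0,5,0,0,0,0,0]]]'

```text
time: 27.35
tcp_pos: [0.5641, -0.1649, 0.0829]
tool_rot: [[-0.002, 1.0, 0.001], [1.0, 0.002, -0.0], [-0.0, 0.001, -1.0]]
wrist_force: [-0.3, -0.1, -1.3]
gripper_width: 0.0173
grasp_force: 62.6
```

drive_tool --rows '[[[0,1,0,0,0,0,0],[0,2,0,0,0,0,0],[0,3,0,0,0,0,0],[0,3.3,0,0,0,0,0],[0,3.3,0,0,0,0,0]]]'

```text
time: 27.85
tcp_pos: [0.5637, -0.1328, 0.0822]
tool_rot: [[-0.002, 1.0, -0.0], [1.0, 0.002, -0.0], [-0.0, -0.0, -1.0]]
wrist_force: [0.7, -0.3, -2.0]
gripper_width: 0.0173
grasp_force: 62.6
```

```bash
python3 edge.py coil_copper; python3 -c "
from h import *
c=cap('top'); coils(c,cloud(c))"
```

```text
[ 0.5637 -0.1328  0.0822] 90.12
coil_copper 0.79 [268.4, 25.0, 109.5, 105.7] skid x [0.0536 0.1142] y [-0.0307  0.0296] [ 0.0836 -0.0007] [0.0621 0.0721] 3.8
coil_copper 0.71 ring [ 0.5621 -0.0472] [0.054  0.0357] 0.4 median [ 0.5617 -0.0472  0.0618] all [ 0.5629 -0.047 ] [0.0588 0.0575] 87.8 zmax 0.0685
coil_steel 0.83 ring [0.4967 0.2453] [0.0608 0.0631] 1.1 median [0.4969 0.2346 0.0994] all [0.4966 0.2464] [0.0608 0.0652] 1.1 zmax 0.1122
coil_blue 0.91 ring [ 0.664  -0.0689] [0.0564 0.0361] 12.6 median [ 0.6621 -0.0685  0.0616] all [ 0.6677 -0.0684] [0.0674 0.0573] 7.8 zmax 0.068
```

drive_tool --rows '[[[0,0,0,-0.5,0,0,0],[0,0,0,-1.2,0,0,0],[0,0,0,-2.2,0,0,0],[0,0,0,-4,0,0,0],[0,0,0,-6,0,0,0]]]'

```text
time: 28.65
tcp_pos: [0.5634, -0.1333, 0.1431]
tool_rot: [[-0.001, 1.0, -0.001], [1.0, 0.001, 0.0], [0.0, -0.001, -1.0]]
wrist_force: [-0.8, -0.6, -2.3]
gripper_width: 0.0178
grasp_force: 62.4
```

drive_tool --rows '[[[0,0,0,-1.5,0,0,0],[0,0,0,-2.8,0,0,0],[0,1,0,-3,0,0,0],[0,3,0,-3,0,0,0],[0,6,0,-3,0,0,0]]]'

```text
time: 29.15
tcp_pos: [0.5636, -0.0732, 0.1723]
tool_rot: [[0.001, 1.0, 0.0], [1.0, -0.001, -0.0], [-0.0, 0.0, -1.0]]
wrist_force: [-0.3, 0.3, -4.1]
gripper_width: 0.0173
grasp_force: 62.4
```

drive_tool --rows '[[[0,3,0.2,0,0,0,0],[0,6,0.4,0,0,0,0],[0,9,0.6,0,0,0,-0.6],[0,12,0.7,0,0,0,-0.6],[0,15,0.7,0,0,0,-0.6]]]'

```text
time: 29.65
tcp_pos: [0.5699, 0.0786, 0.1719]
tool_rot: [[-0.012, 1.0, -0.001], [1.0, 0.012, 0.0], [0.0, -0.001, -1.0]]
wrist_force: [0.2, 0.5, -2.6]
gripper_width: 0.0174
grasp_force: 62.4
```

drive_tool --rows '[[[0,3,0,0,0,0,0],[0,5.5,0,0,0,0,0],[0,7.5,0,0,0,0,0],[0,8.3,0,0,0,0,0],[0,8.3,0,0,0,0,0]]]'

```text
time: 30.15
tcp_pos: [0.569, 0.1608, 0.1719]
tool_rot: [[-0.014, 1.0, -0.001], [1.0, 0.014, -0.0], [-0.0, -0.001, -1.0]]
wrist_force: [0.0, -0.3, -1.4]
gripper_width: 0.0171
grasp_force: 62.4
```

```bash
python3 lor.py wrist
```

```text
wrist [0.569  0.1608 0.1719]
  coil_copper 0.88 top z 0.1476 [0.5672 0.2441] [0.0572 0.0382] 0.3 lorry [-0.0017  0.0079]
   skid [0.565  0.2448] [0.0757 0.0604] 0.9 0.0872
  coil_steel 0.89 top z 0.1107 [0.5037 0.2443] [0.0694 0.0364] 1.4 lorry [-0.0652  0.0088]
   skid [0.4971 0.2441] [0.0599 0.0597] 0.6 0.0503
```

drive_tool --rows '[[[0,0.1,0.15,1.2,0,0,0],[0,0.1,0.15,2.4,0,0,0],[0,0.1,0.15,3.1,0,0,0],[0,0.1,0.15,3.6,0,0,0],[0,0.1,0.15,3.8,0,0,0]]]'

```text
time: 30.85
tcp_pos: [0.5705, 0.1605, 0.1332]
tool_rot: [[-0.012, 1.0, -0.001], [1.0, 0.012, -0.0], [-0.0, -0.001, -1.0]]
wrist_force: [-0.5, 0.0, -1.4]
gripper_width: 0.0172
grasp_force: 62.5
```

drive_tool --rows '[[[0,0,0,0.2,0,0,0],[0,0,0,0.4,0,0,0],[0,0,0,0.6,0,0,0],[0,0,0,0.6,0,0,0]]]'

```text
time: 31.25
tcp_pos: [0.571, 0.1607, 0.1282]
tool_rot: [[-0.012, 1.0, 0.0], [1.0, 0.012, 0.0], [0.0, 0.0, -1.0]]
wrist_force: [-0.9, -0.1, -1.1]
gripper_width: 0.0172
grasp_force: 62.5
```

```bash
python3 lor.py wrist; python3 -c "
from h import *
c=cap('top'); coils(c,cloud(c))"
```

```text
wrist [0.571  0.1607 0.1282]
  coil_copper 0.72 top z 0.1107 [0.566  0.2429] [0.0574 0.0378] 0.9 lorry [-0.0029  0.0067]
   skid [0.5652 0.2437] [0.0725 0.061 ] 0.0 0.0503
  coil_steel 0.81 top z 0.1106 [0.4989 0.2442] [0.0547 0.0361] 1.4 lorry [-0.07    0.0087]
   skid [0.4956 0.244 ] [0.0635 0.0603] 0.7 0.0503
coil_blue 0.94 ring [ 0.663  -0.0692] [0.0542 0.0362] 12.6 median [ 0.6615 -0.0687  0.0614] all [ 0.664  -0.0677] [0.0599 0.0587] 10.9 zmax 0.0677
```

drive_tool --rows '[[[0,-1,0,0,0,0,0],[0,-3,0,0,0,0,0],[0,-5.5,0,0,0,0,0],[0,-8,0,0,0,0,0],[0,-11,0,0,0,0,0]]]'

```text
time: 32.15
tcp_pos: [0.5722, 0.0495, 0.1283]
tool_rot: [[-0.012, 1.0, 0.0], [1.0, 0.012, -0.0], [-0.0, 0.0, -1.0]]
wrist_force: [1.2, 0.3, -0.6]
gripper_width: 0.0173
grasp_force: 62.6
```

drive_tool --rows '[[[0,-2,0.5,-2,0,0,0],[0,-5,2,-5,0,0,0],[0,-8,4,-6,0,0,0],[0,-11.5,6,-6,0,0,0],[0,-15,8,-6,0,0,0]]]'

```text
time: 32.65
tcp_pos: [0.6549, -0.1004, 0.1892]
tool_rot: [[-0.012, 1.0, 0.002], [1.0, 0.012, -0.001], [-0.001, 0.002, -1.0]]
wrist_force: [0.3, 1.0, -0.9]
gripper_width: 0.0173
grasp_force: 62.6
```

drive_tool --rows '[[[0,-3.5,1.5,0,0,0,-2],[0,-7,3,0,0,0,-5],[0,-10.5,4.5,0,0,0,-8],[0,-13.7,4.5,0,0,0,-11],[0,-13.7,4.5,0,0,0,-11.9]]]'

```text
time: 33.15
tcp_pos: [0.7001, -0.2406, 0.187]
tool_rot: [[-0.213, 0.977, -0.001], [0.977, 0.213, -0.002], [-0.002, -0.001, -1.0]]
wrist_force: [0.4, 0.7, -1.5]
gripper_width: 0.0169
grasp_force: 62.6
```

drive_tool --rows '[[[0,0,0,1,0,0,0],[0,0,0,1,0,0,0]]]'

```text
time: 33.35
tcp_pos: [0.6993, -0.2341, 0.1761]
tool_rot: [[-0.218, 0.976, -0.003], [0.976, 0.218, 0.002], [0.002, -0.003, -1.0]]
wrist_force: [0.2, 0.4, -1.1]
gripper_width: 0.0171
grasp_force: 62.5
```

```bash
python3 edge.py coil_blue; python3 lor.py top;  python3 -c "
from h import *
c=cap('top'); coils(c,cloud(c))"
```

```text
[ 0.6993 -0.2341  0.1761] 102.56
coil_blue 0.7 [285.4, 0.0, 69.4, 337.1] skid x [-0.1813  0.0878] y [-0.0333  0.0335] [-0.0262  0.    ] [0.0669 0.3171] 89.8
coil_blue 0.66 [287.9, 0.0, 75.7, 21.2] skid x [0.1375 0.1508] y [-0.0267  0.0314] [0.1448 0.0027] [0.0153 0.0606] 0.2
top [ 0.6999 -0.2335  0.1775]
 yel [198, 169, 25, 25, 580] [0.6407 0.247 ] [0.0636 0.063 ] 1.7
 yel [539, 232, 89, 68, 2505] [ 0.4435 -0.7021] [0.1385 0.2004] 11.4
  coil_steel 0.61 top z 0.1134 [0.4969 0.2444] [0.0563 0.0362] 1.1 lorry [-0.072  0.009]
   skid [0.4979 0.2447] [0.0584 0.0598] 1.3 0.0515
coil_copper 0.95 ring [0.5663 0.2454] [0.0644 0.064 ] 3.2 median [0.5647 0.234  0.0979] all [0.5671 0.2459] [0.0648 0.0656] 1.3 zmax 0.1118
coil_steel 0.78 ring [0.4985 0.2457] [0.0619 0.0631] 3.4 median [0.4975 0.2328 0.1006] all [0.4993 0.2459] [0.0613 0.0652] 1.3 zmax 0.1125
coil_blue 0.91 ring [ 0.6636 -0.0688] [0.0557 0.0363] 12.6 median [ 0.6622 -0.0686  0.0622] all [ 0.6652 -0.0692] [0.0598 0.0611] 12.4 zmax 0.0675
```

drive_tool --rows '[[[0,0,0.2,3,0,0,0],[0,0,0.2,6,0,0,0],[0,0,0.2,8.5,0,0,0],[0,0,0.2,9.6,0,0,0],[0,0,0.2,9.6,0,0,0]]]'

```text
time: 34.35
tcp_pos: [0.7018, -0.2341, 0.0809]
tool_rot: [[-0.218, 0.976, -0.002], [0.976, 0.218, 0.001], [0.001, -0.002, -1.0]]
wrist_force: [-0.5, 0.0, -0.7]
gripper_width: 0.0171
grasp_force: 62.6
```

drive_tool --rows '[[[0,1.5,0,0,0,0,0],[0,3,0,0,0,0,0],[0,4,0,0,0,0,0],[0,5,0,0,0,0,0]]]'

```text
time: 34.75
tcp_pos: [0.6919, -0.184, 0.0833]
tool_rot: [[-0.219, 0.976, 0.001], [0.976, 0.219, -0.0], [-0.001, 0.001, -1.0]]
wrist_force: [0.1, -0.7, -1.2]
gripper_width: 0.0172
grasp_force: 62.6
```

drive_tool --rows '[[[0,1,0,0,0,0,0],[0,2,0,0,0,0,0],[0,3,0,0,0,0,0],[0,3.3,0,0,0,0,0],[0,3.3,0,0,0,0,0]]]'

```text
time: 35.25
tcp_pos: [0.6844, -0.1528, 0.0822]
tool_rot: [[-0.218, 0.976, -0.0], [0.976, 0.218, -0.0], [-0.0, -0.0, -1.0]]
wrist_force: [-1.0, -1.1, -2.4]
gripper_width: 0.0175
grasp_force: 62.6
```

```bash
python3 edge.py coil_blue; python3 -c "
from h import *
c=cap('top'); coils(c,cloud(c))"
```

```text
[ 0.6844 -0.1528  0.0822] 102.62
coil_blue 0.77 [263.4, 25.3, 113.1, 100.3] skid x [0.055  0.1147] y [-0.0307  0.0278] [ 0.0849 -0.0017] [0.0709 0.0603] 90.0
coil_copper 0.91 ring [0.5519 0.2154] [0.0467 0.0585] 78.8 median [0.5509 0.2112 0.101 ] all [0.5519 0.2154] [0.0467 0.0585] 78.8 zmax 0.1121
coil_steel 0.69 ring [0.4942 0.2429] [0.0599 0.0606] 82.3 median [0.4928 0.2333 0.0994] all [0.4935 0.2426] [0.0596 0.062 ] 83.5 zmax 0.1122
coil_blue 0.57 ring [ 0.6639 -0.0698] [0.0562 0.0383] 13.2 median [ 0.662  -0.0686  0.0616] all [ 0.664  -0.0694] [0.0625 0.0614] 10.2 zmax 0.0673
```

drive_tool --rows '[[[0,0,0,-0.5,0,0,0],[0,0,0,-1.2,0,0,0],[0,0,0,-2.2,0,0,0],[0,0,0,-4,0,0,0],[0,0,0,-6,0,0,0]]]'

```text
time: 36.05
tcp_pos: [0.6842, -0.1534, 0.143]
tool_rot: [[-0.218, 0.976, -0.001], [0.976, 0.218, 0.0], [0.0, -0.001, -1.0]]
wrist_force: [0.1, 0.6, -2.1]
gripper_width: 0.0175
grasp_force: 62.3
```

drive_tool --rows '[[[0,0,0,-1.5,0,0,0],[0,0,0,-2.8,0,0,0],[0,1,0,-3,0,0,0],[0,3,0,-3,0,0,0],[0,6,0,-3,0,0,0]]]'

```text
time: 36.55
tcp_pos: [0.6706, -0.094, 0.1711]
tool_rot: [[-0.216, 0.976, -0.001], [0.976, 0.216, 0.0], [0.001, -0.001, -1.0]]
wrist_force: [1.2, 1.7, -2.8]
gripper_width: 0.0174
grasp_force: 62.4
```

drive_tool --rows '[[[0,2,0.4,0,0,0,2],[0,4,0.8,0,0,0,5],[0,6,1.2,0,0,0,8],[0,8,1.6,0,0,0,11],[0,9,1.8,0,0,0,11.9]]]'

```text
time: 37.05
tcp_pos: [0.6676, 0.0007, 0.1708]
tool_rot: [[-0.014, 1.0, -0.003], [1.0, 0.014, 0.001], [0.001, -0.003, -1.0]]
wrist_force: [-0.3, 0.3, -3.1]
gripper_width: 0.0171
grasp_force: 62.4
```

drive_tool --rows '[[[0,0,0,0,0,0,0],[0,0,0,0,0,0,0]]]'

```text
time: 37.25
tcp_pos: [0.6684, -0.002, 0.1713]
tool_rot: [[-0.014, 1.0, -0.002], [1.0, 0.014, -0.0], [-0.0, -0.002, -1.0]]
wrist_force: [-0.6, -1.1, -3.0]
gripper_width: 0.0177
grasp_force: 62.4
```

```bash
python3 lor.py wrist top scene
```

```text
wrist [ 0.6684 -0.002   0.1713]
  coil_copper 0.17 top z 0.0452 [0.4082 0.1494] [0.0045 0.0348] 88.7 lorry [-0.1617 -0.0851]
top [ 0.6692 -0.0036  0.172 ]
 yel [198, 169, 25, 25, 584] [0.6408 0.2469] [0.0632 0.0625] 1.1
 yel [197, 197, 26, 24, 305] [0.5698 0.2456] [0.0599 0.0628] 1.5
 yel [539, 232, 90, 68, 2459] [ 0.4429 -0.7014] [0.1375 0.1997] 11.9
  coil_copper 0.7 top z 0.1135 [0.5524 0.2216] [0.0355 0.056 ] 79.5 lorry [-0.0168 -0.0144]
   skid [0.5526 0.222 ] [0.0595 0.0584] 79.8 0.0518
  coil_steel 0.67 top z 0.1127 [0.4941 0.2436] [0.036  0.0572] 82.8 lorry [-0.0748  0.0082]
   skid [0.4933 0.2425] [0.0591 0.0593] 84.3 0.0514
  coil_blue 0.73 top z 0.1136 [0.5525 0.2219] [0.0363 0.056 ] 79.7 lorry [-0.0166 -0.0141]
   skid [0.5523 0.2223] [0.0582 0.0594] 80.8 0.052
scene [ 0.6695 -0.0036  0.1722]
  coil_copper 0.91 top z 0.1118 [0.5523 0.2205] [0.0354 0.0639] 79.2 lorry [-0.0169 -0.0155]
   skid [0.5369 0.226 ] [0.0676 0.1029] 77.3 0.0503
  coil_steel 0.8 top z 0.1122 [0.5054 0.2424] [0.0353 0.0543] 75.1 lorry [-0.0635  0.0069]
   skid [0.4962 0.2473] [0.0696 0.0554] 10.6 0.051
```

View pics/lor_wrist.png

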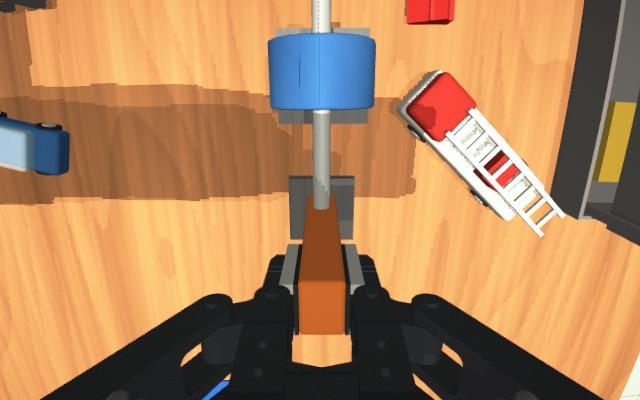

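The blue coil hangs well at (320,70) in the wrist view. The top camera shows that the copper coil was knocked to lorry (−0.017, −0.014), turned about −11°, and that steel is still inside its bay. I set blue on bay2 first, then mend copper.

drive_tool --rows '[[[0,2,-0.8,0,0,0,0],[0,5,-1.6,0,0,0,0],[0,8,-2.4,0,0,0,0],[0,11,-2.4,0,0,0,0],[0,13.5,-2.4,0,0,0,0]]]'

```text
time: 38.35
tcp_pos: [0.6435, 0.1332, 0.1724]
tool_rot: [[-0.012, 1.0, 0.0], [1.0, 0.012, 0.0], [0.0, 0.0, -1.0]]
wrist_force: [-0.1, 0.1, -2.0]
gripper_width: 0.0172
grasp_force: 62.4
```

drive_tool --rows '[[[0,1.5,0,0,0,0,0],[0,2.5,0,0,0,0,0],[0,3,0,0,0,0,0],[0,3,0,0,0,0,0],[0,3,0,0,0,0,0]]]'

```text
time: 38.85
tcp_pos: [0.6436, 0.1607, 0.1721]
tool_rot: [[-0.011, 1.0, -0.0], [1.0, 0.011, -0.001], [-0.001, -0.0, -1.0]]
wrist_force: [-0.4, -0.2, -2.1]
gripper_width: 0.0172
grasp_force: 62.4
```

```bash
python3 lor.py wrist
```

```text
wrist [0.6436 0.1607 0.1721]
  coil_copper 0.66 top z 0.1106 [0.5522 0.2216] [0.0363 0.0582] 78.7 lorry [-0.017  -0.0144]
   skid [0.5424 0.2213] [0.0644 0.0797] 79.5 0.0503
  coil_steel 0.92 top z 0.1106 [0.4991 0.2425] [0.0378 0.0634] 80.1 lorry [-0.0698  0.007 ]
   skid [0.4888 0.2436] [0.0617 0.0746] 83.3 0.0503
  coil_blue 0.85 top z 0.1478 [0.643  0.2459] [0.0419 0.0572] 89.2 lorry [0.0741 0.0089]
   skid [0.6398 0.2445] [0.0791 0.0747] 8.8 0.0878
  coil_blue 0.56 top z 0.2139 [0.6436 0.1609] [0.0174 0.0251] 0.7 lorry [ 0.0738 -0.0761]
   skid [0.6425 0.2253] [0.0442 0.1752] 0.8 0.1314
```

drive_tool --rows '[[[0,0,-0.15,1.2,0,0,0],[0,0,-0.15,2.4,0,0,0],[0,0,-0.15,3.1,0,0,0],[0,0,-0.15,3.6,0,0,0],[0,0,-0.15,3.8,0,0,0]]]'

```text
time: 39.55
tcp_pos: [0.6416, 0.1616, 0.1332]
tool_rot: [[-0.012, 1.0, -0.001], [1.0, 0.012, -0.0], [-0.0, -0.001, -1.0]]
wrist_force: [-0.1, -0.1, -2.7]
gripper_width: 0.0175
grasp_force: 62.6
```

drive_tool --rows '[[[0,0,0,0.2,0,0,0],[0,0,0,0.4,0,0,0],[0,0,0,0.6,0,0,0],[0,0,0,0.6,0,0,0]]]'

```text
time: 39.95
tcp_pos: [0.642, 0.1617, 0.1282]
tool_rot: [[-0.012, 1.0, 0.0], [1.0, 0.012, 0.0], [0.0, 0.0, -1.0]]
wrist_force: [0.2, -0.5, -2.0]
gripper_width: 0.0171
grasp_force: 62.6
```

drive_tool --rows '[[[0,-1,0,0,0,0,0],[0,-3,0,0,0,0,0],[0,-6,0,0,0,0,0],[0,-9,0,0,0,0,0],[0,-12,0,0,0,0,0]]]'

```text
time: 40.45
tcp_pos: [0.6432, 0.0388, 0.1284]
tool_rot: [[-0.011, 1.0, 0.0], [1.0, 0.011, -0.001], [-0.001, 0.0, -1.0]]
wrist_force: [-0.1, -0.4, -1.1]
gripper_width: 0.0173
grasp_force: 62.5
```

drive_tool --rows '[[[0,0,-3,0,0,0,2],[0,0,-6,0,0,0,4],[0,0.5,-9,0,0,0,7],[0,1,-11,0,0,0,9],[0,1,-12,0,0,0,11.1]]]'

```text
time: 40.95
tcp_pos: [0.5206, 0.0488, 0.1284]
tool_rot: [[0.183, 0.983, -0.002], [0.983, -0.183, -0.001], [-0.001, -0.001, -1.0]]
wrist_force: [1.5, 0.2, -1.1]
gripper_width: 0.0172
grasp_force: 62.6
```

drive_tool --rows '[[[0,0,0,0,0,0,0],[0,0,0,0,0,0,0],[0,0,0,0,0,0,0]]]'

```text
time: 41.25
tcp_pos: [0.5245, 0.0496, 0.1285]
tool_rot: [[0.181, 0.983, 0.001], [0.983, -0.181, -0.0], [0.0, 0.001, -1.0]]
wrist_force: [-1.0, -0.1, -1.7]
gripper_width: 0.0172
grasp_force: 62.6
```

```bash
python3 lor.py top scene wrist; python3 -c "
from h import *
o=bot.get_obs(); t=o['tcp_pos'];R=o['tool_rot']; print((R.T@(np.array([.5523,.2218,.081])-t)).round(4),np.degrees(np.arctan2(R[1,0],R[0,0])))"
```

```text
top [0.5245 0.0496 0.1285]
 yel [197, 196, 25, 25, 313] [0.5707 0.247 ] [0.0602 0.0628] 89.6
 yel [540, 232, 89, 68, 2542] [ 0.4427 -0.7022] [0.1377 0.2001] 11.9
  coil_copper 0.81 top z 0.1134 [0.5529 0.2215] [0.036 0.056] 79.6 lorry [-0.0163 -0.0145]
   skid [0.5538 0.2215] [0.06   0.0619] 79.6 0.0511
  coil_steel 0.72 top z 0.1137 [0.4942 0.2436] [0.0372 0.0563] 82.8 lorry [-0.0747  0.0082]
   skid [0.4943 0.2451] [0.0627 0.06  ] 83.4 0.0512
  coil_blue 0.85 top z 0.1135 [0.6411 0.2472] [0.0557 0.0365] 1.5 lorry [0.0722 0.0102]
   skid [0.6386 0.2467] [0.0592 0.0613] 1.6 0.0507
  coil_blue 0.33 top z 0.0641 [0.6243 0.4284] [0.1035 0.0468] 6.2 lorry [0.0573 0.1916]
   skid [0.6357 0.4314] [0.0736 0.1014] 83.7 0.0085
scene [0.5239 0.0501 0.1281]
  coil_copper 0.49 top z 0.1136 [0.6264 0.2298] [0.3    0.1045] 4.0 lorry [ 0.0573 -0.007 ]
   skid [0.5456 0.2231] [0.4619 0.1433] 2.3 0.0446
  coil_steel 0.65 top z 0.112 [0.505  0.2408] [0.0354 0.0545] 83.2 lorry [-0.0639  0.0053]
   skid [0.4903 0.2435] [0.059 0.072] 82.9 0.0508
  coil_blue 0.76 top z 0.1119 [0.649  0.2452] [0.0473 0.0358] 0.1 lorry [0.0801 0.0082]
   skid [0.6304 0.2452] [0.0505 0.0596] 1.1 0.0506
wrist [0.5235 0.0503 0.1281]
[ 0.1739 -0.0025  0.0472] 79.58582450621721
```

View pics/lor_wrist.png

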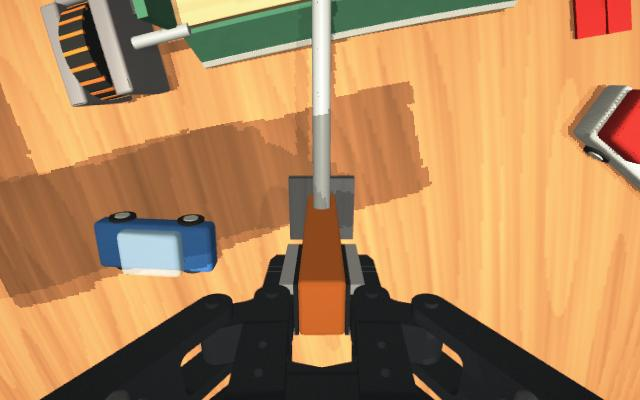

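Blue is on bay2, lorry (0.072, 0.010). In the wrist view the rod at column 320 points across the lowered side toward copper, with 2 mm of lateral error to take out.

drive_tool --rows '[[[0,1.5,-0.2,0,0,0,0],[0,3,-0.2,0,0,0,0],[0,4,-0.2,0,0,0,0],[0,5,-0.2,0,0,0,0]]]'

```text
time: 42.25
tcp_pos: [0.5307, 0.1012, 0.1282]
tool_rot: [[0.18, 0.984, 0.0], [0.984, -0.18, 0.0], [0.0, 0.0, -1.0]]
wrist_force: [0.4, 0.3, -1.9]
gripper_width: 0.0172
grasp_force: 62.5
```

drive_tool --rows '[[[0,1,0,0,0,0,0],[0,2,0,0,0,0,0],[0,3,0,0,0,0,0],[0,3.9,0,0,0,0,0],[0,3.9,0,0,0,0,0]]]'

```text
time: 42.75
tcp_pos: [0.5379, 0.1393, 0.1282]
tool_rot: [[0.18, 0.984, 0.0], [0.984, -0.18, 0.0], [0.0, 0.0, -1.0]]
wrist_force: [0.1, -0.2, -0.9]
gripper_width: 0.0174
grasp_force: 62.5
```

drive_tool --rows '[[[0,0,0,-0.3,0,0,0],[0,0,0,-0.6,0,0,0],[0,0,0,-1,0,0,0],[0,0,0,-2,0,0,0],[0,0,0,-3,0,0,0]]]'

```text
time: 43.25
tcp_pos: [0.5373, 0.1378, 0.159]
tool_rot: [[0.181, 0.983, -0.0], [0.983, -0.181, -0.0], [-0.0, -0.0, -1.0]]
wrist_force: [-0.1, 0.1, -2.4]
gripper_width: 0.0175
grasp_force: 62.4
```

```bash
python3 lor.py wrist
```

```text
wrist [0.5373 0.1378 0.159 ]
  coil_steel 0.64 top z 0.1107 [0.4931 0.2432] [0.0364 0.0581] 82.7 lorry [-0.0758  0.0078]
   skid [0.492  0.2438] [0.0611 0.063 ] 83.4 0.0502
  coil_blue 0.6 top z 0.1105 [0.6381 0.2416] [0.0266 0.0544] 89.6 lorry [0.0692 0.0047]
   skid [0.6401 0.2409] [0.0488 0.0606] 89.7 0.0504
```

drive_tool --rows '[[[0,0.5,0.6,0,0,0,-2.5],[0,1.1,1.2,0,0,0,-5],[0,1.8,1.8,0,0,0,-7.5],[0,2.4,2.4,0,0,0,-10],[0,2.8,2.8,0,0,0,-11.1]]]'

```text
time: 43.95
tcp_pos: [0.5703, 0.1608, 0.1577]
tool_rot: [[-0.013, 1.0, -0.001], [1.0, 0.013, -0.0], [-0.0, -0.001, -1.0]]
wrist_force: [-0.2, 0.4, -2.8]
gripper_width: 0.017
grasp_force: 62.4
```

drive_tool --rows '[[[0,0,0,0,0,0,0],[0,0,0,0,0,0,0]]]'

```text
time: 44.15
tcp_pos: [0.5696, 0.1604, 0.1579]
tool_rot: [[-0.011, 1.0, -0.001], [1.0, 0.011, -0.0], [-0.0, -0.001, -1.0]]
wrist_force: [0.6, 0.1, -1.6]
gripper_width: 0.0173
grasp_force: 62.5
```

```bash
python3 lor.py wrist
```

```text
wrist [0.5696 0.1604 0.1579]
  coil_copper 0.59 top z 0.1336 [0.5684 0.2435] [0.0571 0.0452] 0.3 lorry [-0.0005  0.0073]
   skid [0.5683 0.2457] [0.0791 0.0686] 0.9 0.0731
  coil_steel 0.75 top z 0.1107 [0.4935 0.243 ] [0.0364 0.0576] 84.0 lorry [-0.0754  0.0076]
   skid [0.4904 0.2433] [0.0608 0.0663] 81.6 0.0503
  coil_blue 0.93 top z 0.1107 [0.6402 0.2465] [0.0361 0.0577] 89.4 lorry [0.0713 0.0096]
   skid [0.64   0.2467] [0.0609 0.0601] 0.5 0.0503
```

Now I lower by 3 cm to release copper, withdraw, and check.

drive_tool --rows '[[[0,0.1,0,1,0,0,0],[0,0.1,0,1.8,0,0,0],[0,0.1,0,2.3,0,0,0],[0,0.1,0,2.6,0,0,0],[0,0.1,0,3,0,0,0]]]'

```text
time: 44.85
tcp_pos: [0.5702, 0.1617, 0.128]
tool_rot: [[-0.012, 1.0, 0.0], [1.0, 0.012, 0.0], [0.0, 0.0, -1.0]]
wrist_force: [0.2, -0.1, -2.3]
gripper_width: 0.0172
grasp_force: 62.6
```

drive_tool --rows '[[[0,0,0,0,0,0,0],[0,0,0,0,0,0,0],[0,-1,0,0,0,0,0],[0,-3,0,0,0,0,0],[0,-6,0,0,0,0,0]]]'

```text
time: 45.35
tcp_pos: [0.5712, 0.1015, 0.1286]
tool_rot: [[-0.014, 1.0, 0.001], [1.0, 0.014, 0.0], [0.0, 0.001, -1.0]]
wrist_force: [0.8, -0.2, -0.8]
gripper_width: 0.0175
grasp_force: 62.6
```

drive_tool --rows '[[[0,-3,0,0,0,0,0],[0,-6,0,0,0,0,0],[0,-9,0,-2,0,0,0],[0,-12,0,-4,0,0,0],[0,-16,0,-6,0,0,0]]]'

```text
time: 45.85
tcp_pos: [0.5724, -0.0595, 0.1892]
tool_rot: [[-0.013, 1.0, 0.0], [1.0, 0.013, 0.0], [0.0, 0.0, -1.0]]
wrist_force: [0.4, -0.2, -2.1]
gripper_width: 0.0172
grasp_force: 62.6
```

```bash
python3 lor.py top; python3 -c "
from h import *
side()"
```

```text
top [ 0.5724 -0.0595  0.1892]
 yel [539, 232, 90, 68, 2567] [ 0.4433 -0.7018] [0.1383 0.2001] 11.6
  coil_copper 0.79 top z 0.1131 [0.5693 0.2464] [0.055  0.0363] 0.6 lorry [0.0004 0.0102]
   skid [0.5682 0.2461] [0.0584 0.062 ] 89.5 0.0513
  coil_steel 0.83 top z 0.1129 [0.4941 0.2439] [0.0376 0.0565] 81.4 lorry [-0.0748  0.0085]
   skid [0.4933 0.2449] [0.0624 0.0609] 83.3 0.051
  coil_blue 0.71 top z 0.1137 [0.6404 0.2468] [0.0576 0.0356] 1.0 lorry [0.0715 0.0099]
   skid [0.6404 0.2478] [0.0551 0.0603] 3.2 0.0515
[(np.float64(0.1), 0, None), (np.float64(0.106), 0, None), (np.float64(0.112), 1, 0.008), (np.float64(0.118), 0, None), (np.float64(0.124), 0, None), (np.float64(0.13), 0, None), (np.float64(0.136), 0, None), (np.float64(0.142), 0, None), (np.float64(0.148), 0, None), (np.float64(0.154), 1, 0.016), (np.float64(0.16), 179, 0.019), (np.float64(0.166), 203, 0.027), (np.float64(0.172), 207, 0.038), (np.float64(0.178), 166, 0.042), (np.float64(0.184), 193, 0.045), (np.float64(0.19), 59, 0.045)]
```

All three coils stand on their bays and the side is still down. The ram goes back to its pad.

drive_tool --rows '[[[0,-4,-0.6,0,0,0,0],[0,-8,-1.2,0,0,0,0],[0,-12,-1.8,0,0,0,0],[0,-16,-2.4,0,0,0,0],[0,-20,-3.1,0,0,0,0]]]'

```text
time: 46.6
tcp_pos: [0.5436, -0.2585, 0.1871]
tool_rot: [[-0.014, 1.0, -0.002], [1.0, 0.014, 0.001], [0.001, -0.002, -1.0]]
wrist_force: [0.4, -0.0, -2.5]
gripper_width: 0.0171
grasp_force: 62.5
```

drive_tool --rows '[[[0,-3,0,0,0,0,0],[0,-4.1,0,3,0,0,0],[0,-4.1,0,6,0,0,0],[0,-4.1,0,8.5,0,0,0],[0,-4.1,0,9,0,0,0]]]'

```text
time: 47.1
tcp_pos: [0.5417, -0.2969, 0.0938]
tool_rot: [[-0.013, 1.0, -0.008], [1.0, 0.013, 0.004], [0.005, -0.008, -1.0]]
wrist_force: [-0.7, 0.9, -1.7]
gripper_width: 0.017
grasp_force: 62.4
```

drive_tool --rows '[[[0,0,0,0.5,0,0,0],[0,0,0,1,0,0,0],[0,0,0,1.4,0,0,0],[0,0,0,1.6,0,0,0],[0,0,0,1.6,0,0,0]]]'

```text
time: 47.6
tcp_pos: [0.5447, -0.2998, 0.0825]
tool_rot: [[-0.012, 1.0, 0.001], [1.0, 0.012, -0.0], [-0.0, 0.001, -1.0]]
wrist_force: [-0.3, 0.0, -2.1]
gripper_width: 0.0175
grasp_force: 62.4
```

drive_tool --rows '[[[0,0,0,0.1,0,0,0],[0,0,0,0.15,0,0,0],[0,0,0,0.15,0,0,0]]]'

```text
time: 47.9
tcp_pos: [0.5448, -0.2999, 0.0812]
tool_rot: [[-0.012, 1.0, 0.001], [1.0, 0.012, -0.0], [-0.0, 0.001, -1.0]]
wrist_force: [-1.1, -0.5, 1.1]
gripper_width: 0.0171
grasp_force: 63.0
```

drive_tool --rows '[[[0.3,0,0,0,0,0,0],[0.5,0,0,0,0,0,0],[0.8,0,0,0,0,0,0],[0.8,0,0,0,0,0,0],[0.8,0,0,0,0,0,0]]]'

```text
time: 48.4
tcp_pos: [0.5445, -0.2997, 0.0807]
tool_rot: [[-0.012, 1.0, 0.0], [1.0, 0.012, 0.0], [0.0, 0.0, -1.0]]
wrist_force: [-0.0, 1.1, 0.0]
gripper_width: 0.0681
grasp_force: 0.0
```

drive_tool --rows '[[[0.8,0,0,-2,0,0,0],[0.8,0,0,-5,0,0,0],[0.8,0,0,-9,0,0,0],[0.8,0,0,-13,0,0,0],[0.8,0,0,-15,0,0,0]]]'

```text
time: 48.9
tcp_pos: [0.5459, -0.3004, 0.2348]
tool_rot: [[-0.012, 1.0, 0.005], [1.0, 0.012, -0.003], [-0.003, 0.005, -1.0]]
wrist_force: [0.8, -0.8, -1.1]
gripper_width: 0.0683
grasp_force: 0.0
```

```bash
cat > chk.py <<'E'
from h import *
c=cap("top"); W=cloud(c)
for r in bot.regions_of("ram",c)[:1]:
    w=W[np.array(r["mask"])]; w=w[~np.isnan(w[:,0])]; t=w[(w[:,2]>.117)]
    print("ram top",len(t),t.mean(0).round(4)); f=w[(w[:,2]<.02)]; print("foot",rect(f[:,:2]))
E
python3 chk.py; python3 ram.py
```

```text
ram top 76 [ 0.5438 -0.2999  0.1223]
foot (array([ 0.5443, -0.285 ]), array([0.0426, 0.0778]), 0.9)
[ 0.5466 -0.3008  0.2348]
0.87 [297.5, 31.1, 42.5, 172.7]
top 645 [ 0.5446 -0.2999] [0.0178 0.0237] 0.2
foot 868 [ 0.5448 -0.2999] [0.0439 0.0444] 0.8
rod 1377 [ 0.0164 -0.9999  0.5438 -0.2266] [ 0.5535 -0.1702  0.0469]
blue [324, 125, 30, 69, 1297] [ 0.5679 -0.3001] [0.0325 0.0781] 2.4
blue [283, 126, 30, 69, 1281] [ 0.5211 -0.3017] [0.0326 0.079 ] 0.0
blue [135, 144, 105, 109, 8144] [ 0.387  -0.3497] [0.1114 0.1117] 75.0
blue [292, 228, 57, 51, 2046] [ 0.5486 -0.4184] [0.0593 0.0606] 12.7
```

The ram stands at (0.5447, −0.300), on the pad's centre. I go to the wheel with the fingers shut.

drive_tool --rows '[[[0,4.6,-1.4,0,0,0,0],[0,9.2,-2.7,0,0,0,0],[0,13.8,-4.1,0,0,0,0],[0,18.4,-5.4,0,0,0,0],[0,23,-6.8,0,0,0,0]]]'

```text
time: 49.6
tcp_pos: [0.4716, -0.0688, 0.2285]
tool_rot: [[-0.011, 1.0, -0.004], [1.0, 0.011, 0.001], [0.001, -0.004, -1.0]]
wrist_force: [1.2, -0.2, 0.4]
gripper_width: 0.0001
grasp_force: 0.0
```

drive_tool --rows '[[[0,4.6,-1.4,0,0,0,0],[0,9.2,-2.7,0,0,0,0],[0,13.8,-4.1,0,0,0,0],[0,18.4,-5.4,0,0,0,0],[0,23,-6.8,0,0,0,0]]]'

```text
time: 50.1
tcp_pos: [0.401, 0.1598, 0.2288]
tool_rot: [[-0.011, 1.0, -0.003], [1.0, 0.011, -0.001], [-0.001, -0.003, -1.0]]
wrist_force: [-0.3, 0.2, -0.2]
gripper_width: 0.0001
grasp_force: 0.0
```

drive_tool --rows '[[[0,0,0,4,0,0,0],[0,0,0,8,0,0,0],[0,0,0,12,0,0,0],[0,0,0,13,0,0,0],[0,0,0,13,0,0,0]]]'

```text
time: 50.6
tcp_pos: [0.4004, 0.1576, 0.0985]
tool_rot: [[-0.012, 1.0, -0.006], [1.0, 0.012, -0.002], [-0.002, -0.006, -1.0]]
wrist_force: [-1.0, 0.4, 0.4]
gripper_width: -0.0
grasp_force: 0.0
```

drive_tool --rows '[[[0,0,0.1,2,0,0,0],[0,0.1,0.1,3.2,0,0,0],[0,0.1,0.1,3.2,0,0,0]]]'

```text
time: 50.9
tcp_pos: [0.4043, 0.1595, 0.069]
tool_rot: [[-0.011, 1.0, -0.0], [1.0, 0.011, -0.0], [-0.0, -0.0, -1.0]]
wrist_force: [-0.2, 1.3, 0.7]
gripper_width: 0.0002
grasp_force: 0.0
```

drive_tool --rows '[[[0,0.7,0,0,0,0,0],[0,1.4,0,0,0,0,0],[0,2.1,0,0,0,0,0],[0,2.8,0,0,0,0,0],[0,3.5,0,0,0,0,0]]]'

```text
time: 51.4
tcp_pos: [0.4039, 0.1955, 0.0691]
tool_rot: [[-0.012, 1.0, 0.001], [1.0, 0.012, 0.0], [0.0, 0.001, -1.0]]
wrist_force: [-0.7, -0.2, 0.5]
gripper_width: 0.0001
grasp_force: 0.0
```

drive_tool --rows '[[[0,0,0,-2.5,0,0,0],[0,-3.5,0,-2.5,0,0,0],[0,-3.5,0,-1.5,0,0,0],[0,-3.5,0,0,0,0,0]]]'

```text
time: 51.8
tcp_pos: [0.4049, 0.1599, 0.069]
tool_rot: [[-0.011, 1.0, 0.002], [1.0, 0.011, 0.001], [0.001, 0.002, -1.0]]
wrist_force: [0.4, 0.7, -0.2]
gripper_width: -0.0002
grasp_force: 0.0
```

drive_tool --rows '[[[0,0.7,0,0,0,0,0],[0,1.4,0,0,0,0,0],[0,2.1,0,0,0,0,0],[0,2.8,0,0,0,0,0],[0,3.5,0,0,0,0,0]]]'

```text
time: 52.3
tcp_pos: [0.4036, 0.1957, 0.0687]
tool_rot: [[-0.012, 1.0, -0.0], [1.0, 0.012, 0.0], [0.0, -0.0, -1.0]]
wrist_force: [0.3, 1.6, -0.1]
gripper_width: -0.0
grasp_force: 0.0
```

drive_tool --rows '[[[0,0,0,-2.5,0,0,0],[0,-3.5,0,-2.5,0,0,0]]]'

```text
time: 52.5
tcp_pos: [0.407, 0.1636, 0.0957]
tool_rot: [[-0.017, 1.0, 0.005], [1.0, 0.017, 0.004], [0.004, 0.005, -1.0]]
wrist_force: [1.2, -1.1, -0.1]
gripper_width: 0.0003
grasp_force: 0.0
```

```bash
python3 -c "
from h import *
side()"
```

```text
[(np.float64(0.1), 0, None), (np.float64(0.106), 0, None), (np.float64(0.112), 0, None), (np.float64(0.118), 0, None), (np.float64(0.124), 2, 0.008), (np.float64(0.13), 0, None), (np.float64(0.136), 0, None), (np.float64(0.142), 131, 0.047), (np.float64(0.148), 172, 0.047), (np.float64(0.154), 170, 0.047), (np.float64(0.16), 177, 0.047), (np.float64(0.166), 174, 0.047), (np.float64(0.172), 175, 0.047), (np.float64(0.178), 92, 0.045), (np.float64(0.184), 185, 0.045), (np.float64(0.19), 60, 0.045)]
```

drive_tool --rows '[[[0,0,0,1.5,0,0,0],[0,0,0,2.57,0,0,0],[0,0,0,2.57,0,0,0]]]'

```text
time: 52.85
tcp_pos: [0.4035, 0.1589, 0.0669]
tool_rot: [[-0.012, 1.0, -0.001], [1.0, 0.012, -0.003], [-0.003, -0.001, -1.0]]
wrist_force: [-0.1, -1.3, 2.4]
gripper_width: 0.0
grasp_force: 1.3
```

drive_tool --rows '[[[0,0.7,0,0,0,0,0],[0,1.4,0,0,0,0,0],[0,2.1,0,0,0,0,0],[0,2.8,0,0,0,0,0],[0,3.5,0,0,0,0,0]]]'

```text
time: 53.35
tcp_pos: [0.4031, 0.1956, 0.0682]
tool_rot: [[-0.012, 1.0, -0.001], [1.0, 0.012, 0.0], [0.0, -0.001, -1.0]]
wrist_force: [-0.5, -0.3, -0.1]
gripper_width: -0.0002
grasp_force: 0.0
```

drive_tool --rows '[[[0,0,0,-2.5,0,0,0],[0,-3.5,0,-2.5,0,0,0],[0,-3.5,0,-1.5,0,0,0],[0,-3.5,0,0,0,0,0]]]'

```text
time: 53.75
tcp_pos: [0.4044, 0.16, 0.0677]
tool_rot: [[-0.011, 1.0, 0.001], [1.0, 0.011, 0.001], [0.001, 0.001, -1.0]]
wrist_force: [0.7, 0.2, 0.1]
gripper_width: -0.0001
grasp_force: 0.0
```

drive_tool --rows '[[[0,0.7,0,0,0,0,0],[0,1.4,0,0,0,0,0],[0,2.1,0,0,0,0,0],[0,2.8,0,0,0,0,0],[0,3.5,0,0,0,0,0]]]'

```text
time: 54.25
tcp_pos: [0.4041, 0.1941, 0.0684]
tool_rot: [[-0.011, 1.0, 0.002], [1.0, 0.011, -0.003], [-0.003, 0.001, -1.0]]
wrist_force: [0.6, 0.5, 0.8]
gripper_width: 0.0003
grasp_force: 0.0
```

drive_tool --rows '[[[0,0,0,-2.5,0,0,0],[0,-3.5,0,-2.5,0,0,0]]]'

```text
time: 54.45
tcp_pos: [0.4068, 0.1637, 0.0945]
tool_rot: [[-0.017, 1.0, 0.005], [1.0, 0.017, 0.004], [0.004, 0.005, -1.0]]
wrist_force: [0.9, 0.1, 0.4]
gripper_width: 0.0003
grasp_force: 0.0
```

```bash
python3 -c "
from h import *
side()"
```

```text
[(np.float64(0.1), 0, None), (np.float64(0.106), 1, 0.008), (np.float64(0.112), 0, None), (np.float64(0.118), 0, None), (np.float64(0.124), 0, None), (np.float64(0.13), 0, None), (np.float64(0.136), 1, 0.008), (np.float64(0.142), 0, None), (np.float64(0.148), 0, None), (np.float64(0.154), 0, None), (np.float64(0.16), 0, None), (np.float64(0.166), 2, 0.009), (np.float64(0.172), 0, None), (np.float64(0.178), 270, 0.079), (np.float64(0.184), 17, 0.048), (np.float64(0.19), 56, 0.045)]
```

drive_tool --rows '[[[0,0,0,1.5,0,0,0],[0,0,0,2.5,0,0,0],[0,0.7,0,2.5,0,0,0],[0,1.4,0,2.5,0,0,0],[0,1.9,0,2.5,0,0,0]]]'

```text
time: 55.0
tcp_pos: [0.4039, 0.1725, 0.069]
tool_rot: [[-0.009, 1.0, 0.002], [1.0, 0.009, -0.016], [-0.016, 0.002, -1.0]]
wrist_force: [-1.0, -17.8, 25.9]
gripper_width: -0.0004
grasp_force: 13.1
```

drive_tool --rows '[[[0,0.5,0,0,0,0,0],[0,0.5,0,-3,0,0,0],[0,0.5,0,-8,0,0,0],[0,0,0,-13,0,0,0],[0,-4,0,-15,0,0,0]]]'

```text
time: 55.5
tcp_pos: [0.4072, 0.1422, 0.2216]
tool_rot: [[-0.018, 1.0, 0.006], [1.0, 0.018, 0.004], [0.004, 0.006, -1.0]]
wrist_force: [1.8, -0.6, -0.2]
gripper_width: -0.0004
grasp_force: 0.0
```

drive_tool --rows '[[[0,-5,0,0,0,0,0],[0,-10,0,0,0,0,0],[0,-15,0,0,0,0,0],[0,-20,0,0,0,0,0],[0,-20,0,0,0,0,0]]]'

```text
time: 56.0
tcp_pos: [0.4064, -0.066, 0.2171]
tool_rot: [[-0.003, 1.0, -0.001], [1.0, 0.003, -0.002], [-0.002, -0.001, -1.0]]
wrist_force: [-0.7, -0.3, 0.5]
gripper_width: 0.0005
grasp_force: 0.0
```

```bash
python3 lor.py top; python3 chk.py; python3 -c "
from h import *
c,W=side()
V=(W[...,0]>.47)&(W[...,0]<.66)&(W[...,1]>.16)&(W[...,1]<.2)&(W[...,2]>.065); w=W[V]; print(len(w),w.mean(0),np.percentile(w,[5,50,95],axis=0).round(4))
c=cap('scene'); cv2.imwrite('pics/end.png',cv2.resize(c['image'][90:320,190:490],(780,598),interpolation=2))"
```

```text
top [ 0.4064 -0.066   0.2171]
 yel [539, 232, 90, 68, 2544] [ 0.4432 -0.7011] [0.1385 0.1987] 11.7
  coil_copper 0.92 top z 0.1131 [0.5694 0.2459] [0.0546 0.0367] 0.8 lorry [0.0005 0.0097]
   skid [0.5694 0.249 ] [0.0596 0.0644] 0.4 0.0515
  coil_copper 0.27 top z 0.1147 [0.6199 0.2334] [0.301  0.1009] 1.9 lorry [ 0.0509 -0.0033]
   skid [0.5838 0.2389] [0.4205 0.1404] 6.7 0.0462
  coil_steel 0.92 top z 0.1133 [0.4938 0.2441] [0.0374 0.0557] 82.8 lorry [-0.0751  0.0087]
   skid [0.4937 0.2446] [0.0657 0.066 ] 81.9 0.0503
  coil_blue 0.96 top z 0.1123 [0.6404 0.2469] [0.0579 0.037 ] 0.1 lorry [0.0715 0.01  ]
   skid [0.644  0.2478] [0.0659 0.0608] 1.9 0.0509
ram top 77 [ 0.5446 -0.2997  0.1222]
foot (array([ 0.5446, -0.3017]), array([0.0426, 0.0457]), 1.2)
[(np.float64(0.1), 0, None), (np.float64(0.106), 0, None), (np.float64(0.112), 0, None), (np.float64(0.118), 0, None), (np.float64(0.124), 1, 0.008), (np.float64(0.13), 0, None), (np.float64(0.136), 0, None), (np.float64(0.142), 0, None), (np.float64(0.148), 0, None), (np.float64(0.154), 0, None), (np.float64(0.16), 0, None), (np.float64(0.166), 0, None), (np.float64(0.172), 0, None), (np.float64(0.178), 267, 0.079), (np.float64(0.184), 19, 0.078), (np.float64(0.19), 58, 0.046)]
206 [0.56294172 0.1810844  0.0796883 ] [[0.4797 0.1788 0.0677]
 [0.5646 0.1807 0.0813]
 [0.6488 0.1841 0.0857]]
```

View pics/end.png

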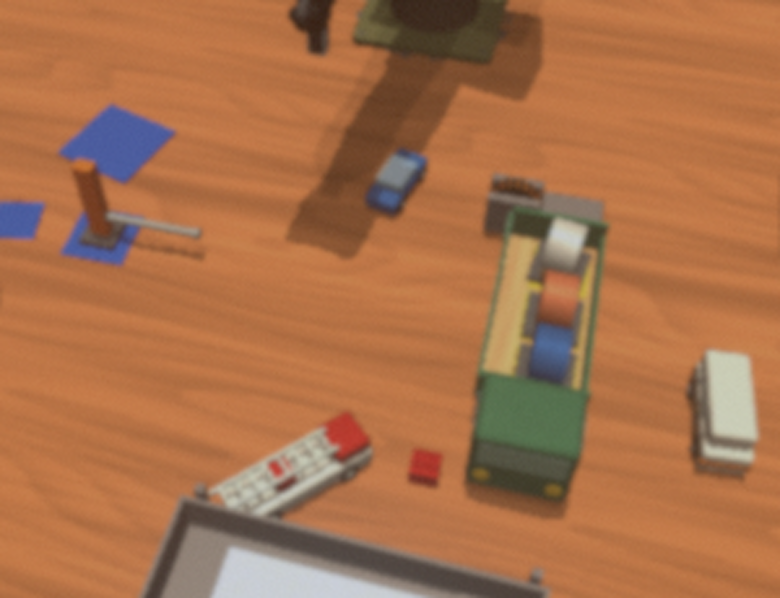

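The last picture shows the three coils in their bays at (565,245), (560,298) and (552,350). The side is up and the last stroke felt its stop. The ram stands on its pad at (98,235), and the arm is clear of everything.

```bash
python3 -c "
from plant import bot
print(bot.job_done())"
```

```text
the job is handed in; nothing more can be done
None
```

The job is handed in (no verdict came back): by my last measurements all three coils stand within about 4 mm of their bay centres, the ram is back upright on its blue pad, and the side is rolled up to its stop. One knocked coil, copper, was set back with the ram.

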